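# Set the stop fence and line up the blanks

### The arm

A 6-joint arm with a two-finger parallel gripper is mounted at the origin on the work surface. World frame = base frame: x ahead of the robot, y to its left, z up, the work surface at z = 0. Lengths are in mm, angles in rad, forces in N, time in s.
With the tool pointing down it reaches from about 350 to 875 mm from the base axis. Payload 4.2 kg.
Tool frame: the origin (TCP) lies at the very end of the fingers, on their centre line; the grasp point (between the pads) lies 19 mm behind it; z points along the fingers, y is the line along which they close (so a half turn about z gives the same grasp; the last joint's range is limited). The gripper opens to 85 mm and grips with 20 to 120 N. Pads are 22 mm wide; open, the fingers measure 114 mm over their backs; the gripper's body (76 mm by 85 mm) begins 54 mm behind the grasp point. The pads swing forward as they close: fully open they stand 13 mm farther back than shut.
Start: joints at [-0.852, 0.385, 0.008, 0, -1.194, -0.259], TCP at [277.367, -560.06, 231.312] pointing down, gripper open.
Joint ranges: [-3.14, 3.14], [-1.21, 2.06], [-1.07, 1.41], [-3.16, 2.05], [-2.99, -0.16], [-3.1, 3.1]. Speed limits (rad/s): [2.79, 2.79, 3.14, 3.14, 3.14, 3.14].

### API

Orientations are given as a unit quaternion [x, y, z, w].
In Python, from bench import arm, optics gives the robot as it stands. The module is installed in compiled form; this text tells all that it offers.
- The arm moves only by the tool step_arm, never from a script. Its argument "motion" is a list of rows, each an object with "dr": the turn, a rotation vector about the tool's x, y, z in units of 8 degrees (1.0 is 8 degrees), a list of three; "slide": the shift along the tool's x, y, z in mm, a list of three; "jaw": the finger opening in mm, from 0 to 85.4. A call has exactly 8 rows; each row is the pose to reach, as a shift and turn from the pose commanded when the call began, along the tool's axes at that moment; what a row does not reach only later rows make up. A row lasts 1/8 s, in which the tool goes at most 62.5 mm and 10.7 degrees, less where a joint would pass 70% of its speed; a pose out of reach is approached as far as the arm can. A call with a gripper value outside its range is refused whole. The fingers move at their own pace and stop on an object; the grip force is fixed at half the most. Time passes only in rows, so rows that repeat a pose let the fingers close, or fill a call up. It gives the time, the measured TCP pose, the force, the opening and the grip force at its end, in the units of the state.
- arm.read_state(): the state, without advancing time (a new reading comes with each control period).
- optics.get_image(name): name is "scene" or "side" or "wrist"; returns the picture (480x640x3 uint8, blue, green, red); there is no depth.
- optics.camera_info(name): a dict with "camera_matrix" (3x3 intrinsics, pixels), "view" (4x4, takes a point from world to camera coordinates); the wrist camera has in their place "T_tool_cam" (4x4, takes a point from camera to tool coordinates, whose origin is the TCP and whose axes are the flange's). Camera axes: x right, y up, looking along -z (the intrinsics and any distortion apply to the point x, -y, -z); pixel columns grow to the right and rows downward; lengths in mm; the calibration is good to about 2 mm. A picture is of the moment at which its call begins: read the wrist's pose just before it. camera_info takes no time and is no camera call.
- arm.job_done(): hands the job in; it is judged then, once.
The state is a dict: "clock": time; "joints": joint angles; "joint_vel": joint speeds; "joint_efforts": joint torques, N m; "position": TCP position; "ee_rot": TCP orientation; "contact_force": force on the tool from outside, world axes, zero at the start; "wrist_torque": the same for the moment, N m; "gripper_width": finger opening in mm; "grasp_force": force on a finger pad.
Only numpy, scipy, OpenCV 4.12 (cv2) and the standard library are available. Lean on these libraries where they do the work, as an engineer would, in place of code of your own. Each camera call takes 0.05 s, during which the arm holds its last target. There are 200 camera calls.

### The job

Set up the stop-fence jig for the pine blanks on the bench: flip its cam lever fully open, crank the handwheel clockwise until you feel it come up against its stop, back it off a quarter turn, and flip the cam lever fully closed again. Then push every pine blank square and flush up against the fence face, each flat on the bench, within the fence's length and with its 75 mm edge on the fence. Leave the spray can and the glue bottle behind the fence where they are.

Things in the scene. Friction and masses are not known exactly. Their poses are not given: they have to be found in the camera images.
- jig: Stop-fence jig bolted to the bench: grey gearbox (90 x 85 x 85 mm high) with the handwheel at its +y end, cam block (90 x 65 x 30 mm, cheeks to 67 mm) with the lever at its -y end, fence between. Origin on the bench; x points from the robot's side to the fence, y along the fence, z up. In this frame the wheel axis is at (0, 0.375), the lever pivot at (0, -0.345, 0.05) m. Place and yaw vary.
- wheel (a joint): Handwheel angle, rad, grows clockwise seen from above (about a vertical axis). Starts 13 to 19.5 rad (2 to 3 turns) short of the hard stop, which is at 20.0; friction about 0.17 N m (3 N at the crank knob); stays where it is left. Each clockwise turn moves the fence 22 mm away from the robot (3.5 mm per rad).
- wheel_hub (a point): Point on the handwheel's axis at the underside of the wheel, 98 mm above the bench. The wheel is black, 128 mm across, its rim 4 to 21 mm above this point, hub top 26 mm above.
- crank_grip (a point): Grip point of the upright wooden crank knob on the wheel's rim: 24 mm thick, 55 mm tall, 56 mm out from the wheel's axis; this point is 54 mm above wheel_hub, 152 mm above the bench, 22 mm below the knob's top and 33 mm above the rim. The knob spins freely on its own pin, so a gripper of fixed direction can lead it round the circle.
- cam (a joint): Cam lever angle, rad: 0 closed (lever leans 60 degrees from upright towards jig -x, the robot's side), grows as the lever is swung up and over towards jig +x, 1.92 fully open (leans 50 degrees from upright to jig +x). Hinged about jig y; friction 0.08 N m (about 1 N at its grip); stays where it is left. Starts closed (0 to 0.12).
- cam_grip (a point): Centre of the black barrel grip, a cylinder 28 mm across and 28 mm long along jig y, at the end of the cam lever, 100 mm from the pivot on a steel rod 13 mm thick; about 100 mm above the bench when closed, 114 mm when open. The barrel spins freely about its own axis, so fingers closed on its two flat ends (along jig y) can lead it round the arc with a fixed gripper direction.
- cam_pivot (a point): Lever's pivot, 50 mm above the bench.
- fence_face (a point): Foot of the middle of the fence's face that looks to the robot, at bench level, moving with the fence; axes as the jig's (x into the fence, y along it). The aluminium fence is 560 mm long (280 mm each way along y), 22 mm thick, its top 52 mm above the bench.
- blank1: Plain pine blank lying flat, 110 mm (its x) by 75 mm (its y) by 30 mm high, 0.12 to 0.26 kg; two to four of them lie between robot and fence, 0.25 rad or less askew, and an absent one reads None. Origin: centre of its underside. Flush against the fence its origin is 55 mm in front of fence_face.
- blank2: Plain pine blank lying flat, 110 mm (its x) by 75 mm (its y) by 30 mm high, 0.12 to 0.26 kg; two to four of them lie between robot and fence, 0.25 rad or less askew, and an absent one reads None. Origin: centre of its underside. Flush against the fence its origin is 55 mm in front of fence_face.
- blank3: Plain pine blank lying flat, 110 mm (its x) by 75 mm (its y) by 30 mm high, 0.12 to 0.26 kg; two to four of them lie between robot and fence, 0.25 rad or less askew, and an absent one reads None. Origin: centre of its underside. Flush against the fence its origin is 55 mm in front of fence_face.
- blank4: Plain pine blank lying flat, 110 mm (its x) by 75 mm (its y) by 30 mm high, 0.12 to 0.26 kg; two to four of them lie between robot and fence, 0.25 rad or less askew, and an absent one reads None. Origin: centre of its underside. Flush against the fence its origin is 55 mm in front of fence_face.
- spray_can: Bystander: upright spray can behind the fence, 64 mm across, 170 mm tall; origin under its centre.
- glue_bottle: Bystander: upright white glue bottle behind the fence, 60 mm across, 150 mm tall; origin under its centre.
There are look-alikes about, which are no part of the job. What is shaped like the blank2 but turquoise is not meant.

How it is judged (in metres and radians):
On the way, in this order (a step that is already met when the one before it is completed fails the run):
1. the cam lever is flipped fully open (above 1.7 rad), the wheel not yet at its stop (value of joint cam above 1.7 rad and value of joint wheel below 19 rad), for 0.2 s.
2. with the lever still open the wheel is cranked to its stop (within 0.12 rad) (value of joint cam above 1.5 rad and value of joint wheel above 19.88 rad), for 0.1 s.
3. the wheel is backed off a quarter turn (1.57 +- 0.35 rad) and left there, the lever still open (value of joint cam above 1.5 rad and value of joint wheel between 18.08 and 18.78 rad and velocity of joint wheel between -0.2 and 0.2 rad/s), for 0.3 s.
4. the cam lever is flipped closed (below 0.2 rad), the wheel still a quarter turn off its stop (value of joint cam below 0.2 rad and value of joint wheel between 18.08 and 18.78 rad), for 0.2 s.
At the end, for the whole second after the job is handed in: The cam lever is closed (below 0.2 rad), the wheel is 1.57 +- 0.35 rad back from its stop, and every blank lies flat and still against the fence: origin 48 to 62 mm in front of the face (gap at most 7 mm), square within 0.09 rad, origin within 240 mm of the fence's middle along it (all of step 4 and x of blank1 in the frame of fence_face between -0.062 and -0.048 m and y of blank1 in the frame of fence_face between -0.24 and 0.24 m and angle between the x axis of each of blank1, blank2, blank3, blank4 and the x axis of fence_face, either way round below 0.09 rad and angle between each of blank1, blank2, blank3, blank4's own z axis and vertical below 0.1 rad and height (world z) of each of blank1, blank2, blank3, blank4 below 0.008 m and linear speed of each of blank1, blank2, blank3, blank4 below 0.01 m/s and x of blank2 in the frame of fence_face between -0.062 and -0.048 m and y of blank2 in the frame of fence_face between -0.24 and 0.24 m and x of blank3 in the frame of fence_face between -0.062 and -0.048 m and y of blank3 in the frame of fence_face between -0.24 and 0.24 m and x of blank4 in the frame of fence_face between -0.062 and -0.048 m and y of blank4 in the frame of fence_face between -0.24 and 0.24 m); the robot touches nothing.
It fails at once if the spray can is moved more than 30 mm (distance of spray_can from where it was at the start of the episode above 0.03 m).
It fails at once if the glue bottle is moved more than 30 mm (distance of glue_bottle from where it was at the start of the episode above 0.03 m).
Of blank1, blank2, blank3, blank4 only 2 to 4 are there at a start; the rules pass over those that are not, and their reading is None.
At some moment in a run one of blank1, blank2, blank3, blank4 may be knocked a few centimetres aside while the robot is not near it.
Once in a run the grip may slacken for a moment while it holds something.
It also fails if it takes over 210 s, if anything falls off the work surface, if the arm or the gripper's body presses on something with over 40 N, if the wrist force passes 120 N, or if a joint passes its speed limit or range.

## Working session

There is one attempt and no reset: what is moved stays moved. The work goes in short steps, Python scripts to look and compute and a tool call to move; the robot and the scene stay as the last step left them, time stands still between calls to the robot, and variables do not carry over. Pictures are saved under pics/ and viewed, at most 14 in all, crops included, and the job is handed in when it is done.

Besides the shell and the picture viewer there is one more tool, called after ">>>" as name(argument=value, ...), one argument or row to a line, values as JSON. step_arm: Moves the arm, as the interface text tells. Its arguments: {"type":"object","properties":{"motion":{"type":"array","items":{"type":"object","properties":{"dr":{"type":"array","items":{"type":"number"}},"slide":{"type":"array","items":{"type":"number"}},"jaw":{"type":"number"}}}}},"required":["motion"]}

```bash
mkdir -p pics
python3 - <<'E'
from bench import arm, optics
import cv2,numpy as np
np.set_printoptions(suppress=True,precision=4)
for n in("scene","side"):
    cv2.imwrite(f"pics/{n}0.png",optics.get_image(n))
for n in("scene","side","wrist"): print(n,optics.camera_info(n))
print(arm.read_state())
E
```

```text
scene {'camera_matrix': array([[555.8919,   0.    , 319.922 ],
       [  0.    , 555.8919, 244.6346],
       [  0.    ,   0.    ,   1.    ]]), 'view': array([[   -0.4464,     0.8948,     0.0014,   251.1311],
       [   -0.6155,    -0.3082,     0.7254,   233.8136],
       [    0.6495,     0.3229,     0.6884, -1770.8329],
       [    0.    ,     0.    ,     0.    ,     1.    ]])}
side {'camera_matrix': array([[537.0564,   0.    , 322.7613],
       [  0.    , 537.0564, 240.0282],
       [  0.    ,   0.    ,   1.    ]]), 'view': array([[   -0.9997,    -0.0252,    -0.0026,   532.2823],
       [    0.0178,    -0.7715,     0.6359,  -115.3094],
       [   -0.0181,     0.6357,     0.7717, -1320.8295],
       [    0.    ,     0.    ,     0.    ,     1.    ]])}
wrist {'camera_matrix': array([[375.4877,   0.    , 317.5132],
       [  0.    , 375.4877, 242.9707],
       [  0.    ,   0.    ,   1.    ]]), 'T_tool_cam': array([[  -0.0001,    0.9591,    0.2829,   71.4596],
       [   1.    ,    0.0003,   -0.0006,    0.7868],
       [  -0.0007,    0.2829,   -0.9591, -141.8083],
       [   0.    ,    0.    ,    0.    ,    1.    ]])}
{'clock': 0.1, 'joints': array([-0.8524,  0.3855,  0.0067, -0.0004, -1.194 , -0.2586]), 'joint_vel': array([ 0.0007, -0.0007,  0.0048,  0.0012,  0.0013,  0.0024]), 'joint_efforts': array([ -0.0009, -39.3318,  18.8929,   4.1979,  -0.0026,   0.    ]), 'position': array([ 277.1083, -559.6291,  230.3318]), 'ee_rot': array([-0.2278,  0.9737,  0.0009, -0.0003]), 'contact_force': array([-0.3051,  0.4933, -0.514 ]), 'wrist_torque': array([-0.0084,  0.0258,  0.0471]), 'grasp_force': 0.0, 'gripper_width': 85.50632206990788}
```

View pics/scene0.png

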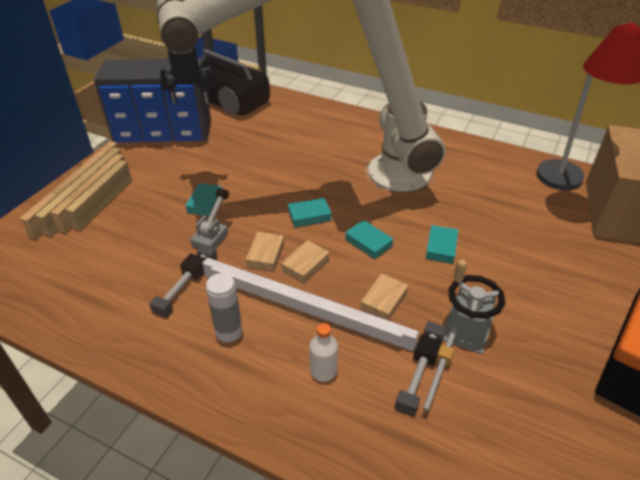

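View pics/side0.png

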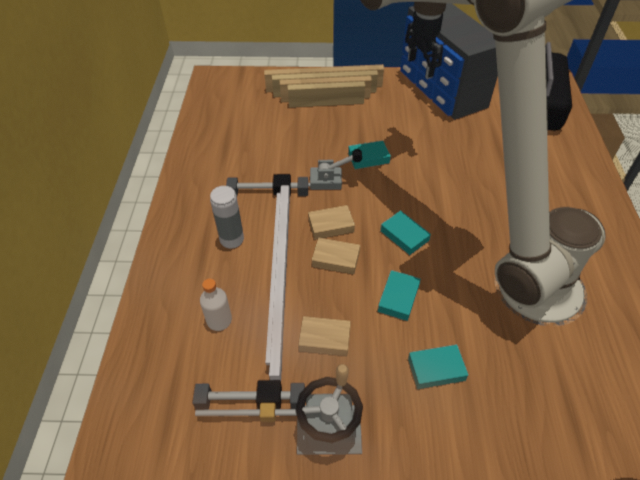

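Both views show three pine blanks: scene (265,251), (305,261), (385,295), and side (331,221), (336,256), (325,336). The four turquoise blocks and the stacked laths at the far left aren't part of the job. The wheel is at scene (476,297), its knob at (460,270), and the cam barrel at scene (222,194).

```bash
cat > h.py <<'E'
import cv2,numpy as np
from scipy.spatial.transform import Rotation as R
from bench import arm, optics
np.set_printoptions(suppress=True,precision=3)
def cam(n,st=None):
    i=optics.camera_info(n);K=i["camera_matrix"]
    if n!="wrist": T=np.linalg.inv(i["view"])
    else:
        P=np.eye(4);P[:3,:3]=R.from_quat(st["ee_rot"]).as_matrix();P[:3,3]=st["position"];T=P@i["T_tool_cam"]
    return K,T
def ray(c,uv):
    K,T=c;d=np.linalg.inv(K)@[uv[0],uv[1],1];d=T[:3,:3]@(d*[1,-1,-1]);return T[:3,3],d/np.linalg.norm(d)
def plane(c,uv,z):
    o,d=ray(c,uv);return o+d*(z-o[2])/d[2]
def tri(c1,a,c2,b):
    o1,d1=ray(c1,a);o2,d2=ray(c2,b)
    s=np.linalg.lstsq(np.c_[d1,-d2],o2-o1,rcond=None)[0]
    p,q=o1+s[0]*d1,o2+s[1]*d2;return (p+q)/2,np.linalg.norm(p-q)
def proj(c,p):
    K,T=c;q=np.linalg.inv(T)@[*p,1];q=K@(q[:3]*[1,-1,-1]);return q[:2]/q[2]
def blanks(img,c,z=30,amin=400):
    h=cv2.cvtColor(img,cv2.COLOR_BGR2HSV);out=[]
    for v in cv2.findContours(cv2.inRange(h,(12,70,150),(24,150,255)),0,2)[0]:
        if cv2.contourArea(v)<amin: continue
        w=np.array([plane(c,p[0],z)[:2] for p in v],np.float32)
        out.append((cv2.contourArea(v),v[:,0].mean(0),cv2.minAreaRect(w)))
    return out
E
python3 - <<'E'
from h import *
S,D=cam("scene"),cam("side")
print("hubtop",tri(S,(476,293),D,(330,405)));print("barrel",tri(S,(222,194),D,(357,155)));print("knobtop",tri(S,(460,263),D,(342,368)))
for a in ((205,263),(414,338)): print("fence rob top S",plane(S,a,52))
for a in ((288,190),(281,372)): print("fence rob top D",plane(D,a,52))
for n,c in(("scene",S),("side",D)):
    im=cv2.imread(f"pics/{n}0.png")
    for b in blanks(im,c): print(n,b)
    g=cv2.resize(im[160:370,130:530] if n=="scene" else im[120:470,180:480],None,fx=2 if n=="scene" else 1.7,fy=2 if n=="scene" else 1.7,interpolation=2);cv2.imwrite(f"pics/{n}0c.png",g)
E
```

```text
hubtop (array([509.857, 362.24 , 116.637]), np.float64(2.7737797130754474))
barrel (array([ 447.224, -359.657,   98.492]), np.float64(3.6218345406629555))
knobtop (array([488.422, 310.774, 168.37 ]), np.float64(1.059207578655821))
fence rob top S [ 655.044 -277.19    52.   ]
fence rob top S [640.935 271.81   52.   ]
fence rob top D [ 633.815 -268.595   52.   ]
fence rob top D [612.984 265.272  52.   ]
scene (1090.5, array([383.949, 292.949]), ((524.826904296875, 156.99671936035156), (82.48628234863281, 115.54194641113281), 83.69780731201172))
scene (906.5, array([301.738, 255.862]), ((503.8404846191406, -75.59033203125), (81.9198989868164, 121.1773452758789), 78.31720733642578))
scene (854.0, array([262.028, 248.634]), ((526.047607421875, -186.41891479492188), (136.89707946777344, 80.12342071533203), 13.922578811645508))
scene (2709.0, array([ 75.437, 182.01 ]), ((513.018310546875, -827.1707153320312), (421.9652404785156, 130.48594665527344), 5.843133449554443))
scene (1144.5, array([620.615, 149.359]), ((-398.193359375, 641.4783325195312), (309.61151123046875, 96.98951721191406), 11
[... 1881 characters left out ...]
y([341.95 , 226.794]), ((508.8534851074219, -166.76014709472656), (136.13621520996094, 278.3652648925781), 0.46344107389450073))
side (415.5, array([445.183, 189.561]), ((199.53652954101562, -303.8682556152344), (264.9273986816406, 25.658056259155273), 89.73267364501953))
side (604.0, array([278.206, 135.735]), ((675.5709228515625, -503.23541259765625), (54.85060119628906, 356.1136169433594), 1.1043885946273804))
side (1568.0, array([186.766, 279.744]), ((860.7258911132812, -209.0843505859375), (39.55059051513672, 1372.997314453125), 0.27137020230293274))
side (2554.5, array([269.431, 108.087]), ((725.5106201171875, -716.0966796875), (782.403564453125, 380.67657470703125), 50.7767219543457))
```

View pics/scene0c.png

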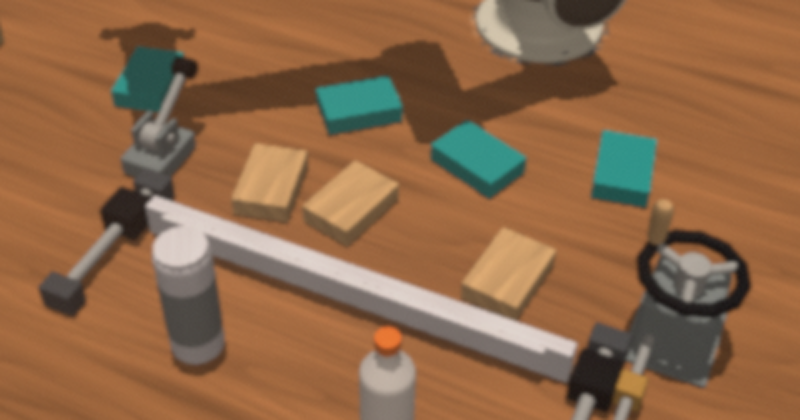

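View pics/side0c.png

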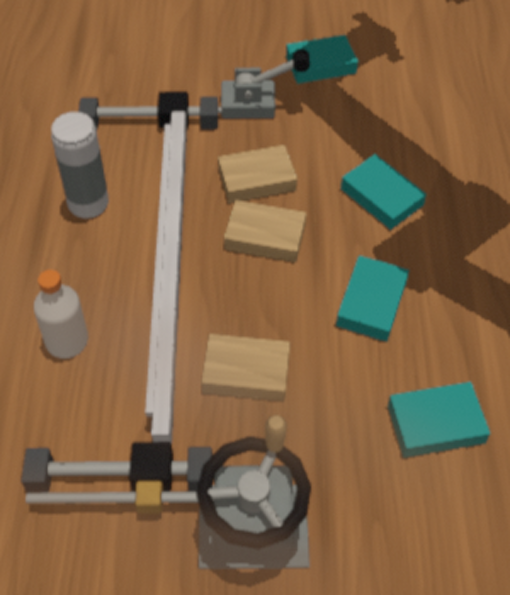

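The crops confirm three natural-wood blanks at full-scene (265,251), (305,261) and (385,295); all the other blocks are turquoise. The jig yaw works out to about 0.033, with hub ≈ (510,362), barrel ≈ (447,-360) and a hub–pivot distance of 722 mm against 720 mm nominal. Next I'll move above the barrel.

>>> step_arm(
  motion=[
    {"slide": [-241,104,0],"dr": [0,0,3.05],"jaw": 60},
    {"slide": [-241,104,0],"dr": [0,0,3.05],"jaw": 60},
    {"slide": [-241,104,0],"dr": [0,0,3.05],"jaw": 60},
    {"slide": [-241,104,0],"dr": [0,0,3.05],"jaw": 60},
    {"slide": [-241,104,0],"dr": [0,0,3.05],"jaw": 60},
    {"slide": [-241,104,0],"dr": [0,0,3.05],"jaw": 60},
    {"slide": [-241,104,0],"dr": [0,0,3.05],"jaw": 60},
    {"slide": [-241,104,0],"dr": [0,0,3.05],"jaw": 60},
  ],
)

```text
clock: 1.1
position: [446.3, -360.9, 231.2]
ee_rot: [-0.016, 1.0, 0.0, -0.0]
contact_force: [-0.2, -0.3, 0.6]
gripper_width: 59.6
grasp_force: 0.0
```

Run:
```python
from h import *
st=arm.read_state();im=optics.get_image("wrist");cv2.imwrite("pics/w1.png",im)
print(st["position"],R.from_quat(st["ee_rot"]).as_matrix(),st["contact_force"])
c=cam("wrist",st);print("exp barrel",proj(c,(447,-360,100)),"pivot",proj(c,(534,-360,50)))
S,D=cam("scene"),cam("side")
for a in((205,259),(416,333)):print(plane(S,a,52))
for a in((289,187),(281,376)):print(plane(D,a,52))
```

```text
[ 446.285 -360.907  231.154] [[-0.999 -0.032 -0.   ]
 [-0.032  0.999  0.   ]
 [ 0.     0.    -1.   ]] [-0.155 -0.312  0.599]
exp barrel [317.227 233.017] pivot [314.298 308.394]
[ 643.259 -285.453   52.   ]
[625.852 271.168  52.   ]
[ 631.843 -280.169   52.   ]
[612.314 274.226  52.   ]
```

View pics/w1.png

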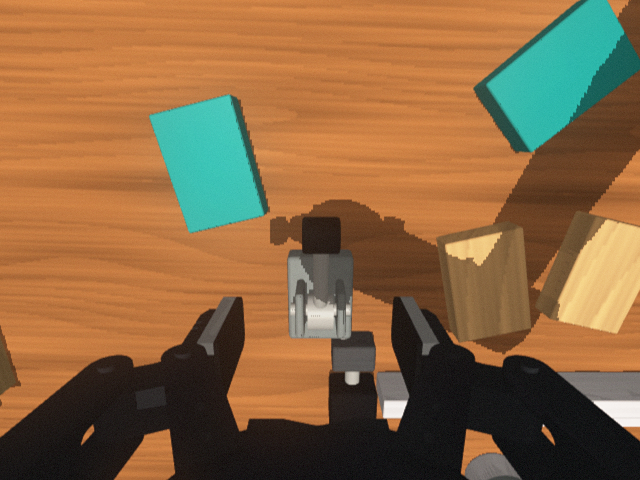

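The wrist view shows the lever barrel at (321,235), which puts it at about (448,-357), and the pivot near (320,312). No other part of the lever is in the way. Next I'll descend around the barrel.

>>> step_arm(
  motion=[
    {"slide": [-2,4,50],"dr": [0,0,0],"jaw": 60},
    {"slide": [-2,4,100],"dr": [0,0,0],"jaw": 60},
    {"slide": [-2,4,140],"dr": [0,0,0],"jaw": 60},
    {"slide": [-2,4,150],"dr": [0,0,0],"jaw": 60},
    {"slide": [-2,4,150],"dr": [0,0,0],"jaw": 60},
    {"slide": [-2,4,150],"dr": [0,0,0],"jaw": 40},
    {"slide": [-2,4,150],"dr": [0,0,0],"jaw": 40},
    {"slide": [-2,4,150],"dr": [0,0,0],"jaw": 40},
  ],
)

```text
clock: 2.15
position: [449.5, -356.0, 82.3]
ee_rot: [-0.017, 1.0, -0.0, 0.001]
contact_force: [0.1, 0.8, -0.7]
gripper_width: 40.1
grasp_force: 0.0
```

Run:
```python
from h import *
st=arm.read_state();im=optics.get_image("wrist");cv2.imwrite("pics/w2.png",im[150:480,120:520])
print(st["position"],st["contact_force"])
import numpy as np
# arc in tool axes from closed start: cam0..2.0
p0=-np.pi/3
for a in np.linspace(0,2.0,13): 
    f=p0+a; print(round(a,2),-100*(np.sin(f)-np.sin(p0)),-100*(np.cos(f)-np.cos(p0)))
```

```text
[ 449.51  -356.      82.316] [ 0.112  0.814 -0.685]
0.0 -0.0 -0.0
0.17 -9.494837982757275 -13.6741881083554
0.33 -21.126603119138398 -25.58373925663835
0.5 -34.5729380571248 -35.39859765994632
0.67 -49.46119729759044 -42.84675887800468
0.83 -65.37877451908275 -47.72180802025214
1.0 -81.88453735832681 -49.88864023252175
1.17 -98.52105274824119 -49.28720493039869
1.33 -114.82726400611023 -45.93417001330574
1.5 -130.35126834496123 -39.922459938058076
1.67 -144.66284069811496 -31.41868045350278
1.83 -157.36535677743532 -20.658501365954706
2.0 -168.10678493516355 -7.940125295329059
```

View pics/w2.png

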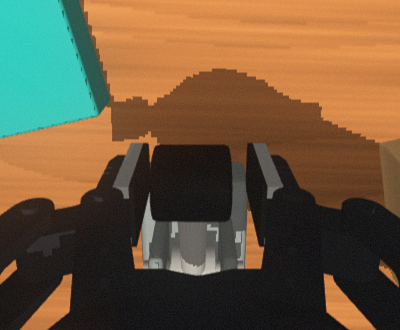

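The barrel sits between the pads, crop (150-232,145-220). I'll close the jaw and start the arc.

>>> step_arm(
  motion=[
    {"slide": [0,0,0],"dr": [0,0,0],"jaw": 20},
    {"slide": [0,0,0],"dr": [0,0,0],"jaw": 20},
    {"slide": [0,0,0],"dr": [0,0,0],"jaw": 20},
    {"slide": [0,0,0],"dr": [0,0,0],"jaw": 20},
    {"slide": [-5,0,-7],"dr": [0,0,0],"jaw": 20},
    {"slide": [-9.5,0,-13.7],"dr": [0,0,0],"jaw": 20},
    {"slide": [-15,0,-20],"dr": [0,0,0],"jaw": 20},
    {"slide": [-21,0,-25.6],"dr": [0,0,0],"jaw": 20},
  ],
)

```text
clock: 3.2
position: [470.8, -357.5, 107.9]
ee_rot: [-0.017, 1.0, -0.002, 0.001]
contact_force: [0.0, -8.7, -3.2]
gripper_width: 27.3
grasp_force: 59.8
```

>>> step_arm(
  motion=[
    {"slide": [-13.4,-1,-9.8],"dr": [0,0,0],"jaw": 20},
    {"slide": [-28.3,-1,-17.3],"dr": [0,0,0],"jaw": 20},
    {"slide": [-44.3,-1,-22.1],"dr": [0,0,0],"jaw": 20},
    {"slide": [-60.8,-1,-24.3],"dr": [0,0,0],"jaw": 20},
    {"slide": [-77.4,-1,-23.7],"dr": [0,0,0],"jaw": 20},
    {"slide": [-93.7,-1,-20.4],"dr": [0,0,0],"jaw": 20},
    {"slide": [-109.2,-1,-14.3],"dr": [0,0,0],"jaw": 20},
    {"slide": [-123.5,-1,-5.8],"dr": [0,0,0],"jaw": 20},
  ],
)

```text
clock: 4.2
position: [593.6, -353.8, 112.8]
ee_rot: [-0.017, 1.0, -0.001, -0.0]
contact_force: [-0.9, -5.9, -2.7]
gripper_width: 27.1
grasp_force: 60.1
```

>>> step_arm(
  motion=[
    {"slide": [-7,0,5],"dr": [0,0,0],"jaw": 20},
    {"slide": [-13,0,11],"dr": [0,0,0],"jaw": 20},
    {"slide": [-18.5,0,17],"dr": [0,0,0],"jaw": 20},
    {"slide": [-20,0,19],"dr": [0,0,0],"jaw": 20},
    {"slide": [-20,0,19],"dr": [0,0,0],"jaw": 20},
    {"slide": [-20,0,19],"dr": [0,0,0],"jaw": 20},
    {"slide": [-20,0,19],"dr": [0,0,0],"jaw": 20},
    {"slide": [-20,0,19],"dr": [0,0,0],"jaw": 20},
  ],
)

```text
clock: 5.2
position: [612.0, -353.3, 95.6]
ee_rot: [-0.017, 1.0, -0.001, -0.001]
contact_force: [-4.6, -3.6, 5.3]
gripper_width: 27.3
grasp_force: 61.3
```

>>> step_arm(
  motion=[
    {"slide": [0,0,0],"dr": [0,0,0],"jaw": 60},
    {"slide": [0,0,0],"dr": [0,0,0],"jaw": 60},
    {"slide": [0,0,0],"dr": [0,0,0],"jaw": 60},
    {"slide": [0,0,-30],"dr": [0,0,0],"jaw": 60},
    {"slide": [0,0,-80],"dr": [0,0,0],"jaw": 60},
    {"slide": [0,0,-140],"dr": [0,0,0],"jaw": 60},
    {"slide": [20,50,-150],"dr": [0,0,0],"jaw": 60},
    {"slide": [40,110,-150],"dr": [0,0,0],"jaw": 60},
  ],
)

```text
clock: 6.2
position: [570.4, -242.7, 244.9]
ee_rot: [-0.016, 1.0, -0.0, 0.002]
contact_force: [1.5, 0.6, -1.0]
gripper_width: 59.7
grasp_force: 0.0
```

Run:
```python
from h import *
st=arm.read_state();p=st["position"];print(p)
t=np.array([488,311,250]);print(R.from_quat(st["ee_rot"]).as_matrix().T@(t-p))
```

```text
[ 570.373 -242.741  244.942]
[ 64.403 556.112  -5.584]
```

>>> step_arm(
  motion=[
    {"slide": [8,62,-5],"dr": [0,0,0],"jaw": 60},
    {"slide": [15,124,-5],"dr": [0,0,0],"jaw": 60},
    {"slide": [22,186,-5],"dr": [0,0,0],"jaw": 60},
    {"slide": [29,248,-5],"dr": [0,0,0],"jaw": 60},
    {"slide": [36,310,-5],"dr": [0,0,0],"jaw": 60},
    {"slide": [43,372,-5],"dr": [0,0,0],"jaw": 60},
    {"slide": [50,434,-5],"dr": [0,0,0],"jaw": 60},
    {"slide": [64,490,-5],"dr": [0,0,0],"jaw": 60},
  ],
)

```text
clock: 7.2
position: [488.8, 246.7, 248.7]
ee_rot: [-0.017, 1.0, 0.0, 0.0]
contact_force: [1.5, -0.0, -0.2]
gripper_width: 59.8
grasp_force: 0.0
```

>>> step_arm(
  motion=[
    {"slide": [0,62,0],"dr": [0,0,0],"jaw": 60},
    {"slide": [0,66,0],"dr": [0,0,0],"jaw": 60},
    {"slide": [0,66,0],"dr": [0,0,0],"jaw": 60},
    {"slide": [0,66,0],"dr": [0,0,0],"jaw": 60},
    {"slide": [0,66,0],"dr": [0,0,0],"jaw": 60},
    {"slide": [0,66,0],"dr": [0,0,0],"jaw": 60},
    {"slide": [0,66,0],"dr": [0,0,0],"jaw": 60},
    {"slide": [0,66,0],"dr": [0,0,0],"jaw": 60},
  ],
)

```text
clock: 8.2
position: [487.3, 309.9, 248.8]
ee_rot: [-0.017, 1.0, 0.0, 0.0]
contact_force: [-0.7, -0.1, -0.0]
gripper_width: 60.1
grasp_force: 0.0
```

Run:
```python
from h import *
st=arm.read_state();im=optics.get_image("wrist");cv2.imwrite("pics/w3.png",im)
print(st["position"])
c=cam("wrist",st);print("exp knob",proj(c,(488,311,174)),"hub",proj(c,(510,362,124)))
```

```text
[487.282 309.946 248.786]
exp knob [317.505 256.776] hub [384.092 265.499]
```

View pics/w3.png

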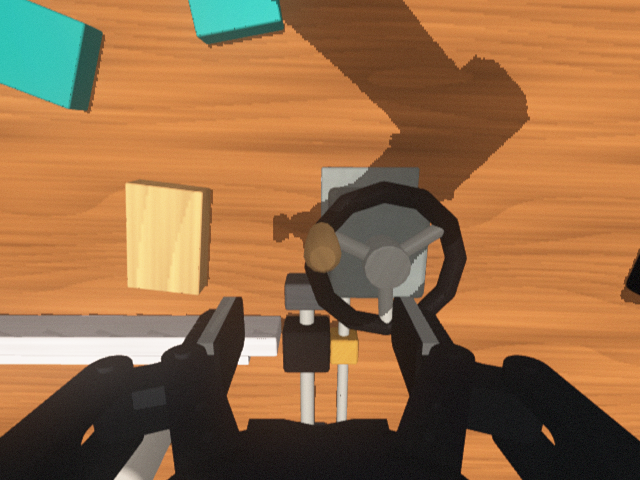

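The wrist view shows the knob top at (322,258) and the hub at (388,266). That gives knob ≈ (488,313.5) and hub ≈ (510,365), a radius of 56 mm as specified. I'll descend and grip the knob.

>>> step_arm(
  motion=[
    {"slide": [-1,3.5,50],"dr": [0,0,0],"jaw": 60},
    {"slide": [-1,3.5,95],"dr": [0,0,0],"jaw": 60},
    {"slide": [-1,3.5,115],"dr": [0,0,0],"jaw": 60},
    {"slide": [-1,3.5,115],"dr": [0,0,0],"jaw": 60},
    {"slide": [-1,3.5,115],"dr": [0,0,0],"jaw": 15},
    {"slide": [-1,3.5,115],"dr": [0,0,0],"jaw": 15},
    {"slide": [-1,3.5,115],"dr": [0,0,0],"jaw": 15},
    {"slide": [-1,3.5,115],"dr": [0,0,0],"jaw": 15},
  ],
)

```text
clock: 9.25
position: [488.5, 313.3, 135.5]
ee_rot: [-0.017, 1.0, 0.0, 0.001]
contact_force: [-0.6, -2.8, 5.8]
gripper_width: 22.3
grasp_force: 58.8
```

```bash
cat > circ.py <<'E'
import sys
from h import *
# circ.py n_rows step_deg : rows for clockwise steps from current measured pose
st=arm.read_state();p=st["position"];M=R.from_quat(st["ee_rot"]).as_matrix()
H=np.array([510,365.]);v=p[:2]-H;a=np.arctan2(v[1],v[0]);print("pos",p,"rad",np.hypot(*v),"ang",np.degrees(a),"F",st["contact_force"],st["gripper_width"])
n,s=int(sys.argv[1]),float(sys.argv[2])
for k in range(1,n+1):
    b=a-np.radians(s*k);q=np.array([*(H+56*np.array([np.cos(b),np.sin(b)])),p[2]]);print((M.T@(q-p)).round(1)[:2])
E
python3 circ.py 8 25
```

```text
pos [488.469 313.31  135.534] rad 55.99497183704512 ang -112.61376095499345 F [-0.625 -2.83   5.819] 22.324041525650724
[19.3 14.6]
[30.7 36. ]
[31.9 60.2]
[22.8 82.7]
[ 5.1 99.2]
[-18.  106.7]
[-42.  103.7]
[-62.6  90.8]
```

>>> step_arm(
  motion=[
    {"slide": [19.3,14.6,0],"dr": [0,0,0],"jaw": 15},
    {"slide": [30.7,36,0],"dr": [0,0,0],"jaw": 15},
    {"slide": [31.9,60.2,0],"dr": [0,0,0],"jaw": 15},
    {"slide": [22.8,82.7,0],"dr": [0,0,0],"jaw": 15},
    {"slide": [5.1,99.2,0],"dr": [0,0,0],"jaw": 15},
    {"slide": [-18,106.7,0],"dr": [0,0,0],"jaw": 15},
    {"slide": [-42,103.7,0],"dr": [0,0,0],"jaw": 15},
    {"slide": [-62.6,90.8,0],"dr": [0,0,0],"jaw": 15},
  ],
)

```text
clock: 10.25
position: [547.6, 407.5, 135.5]
ee_rot: [-0.017, 1.0, 0.001, 0.0]
contact_force: [-7.5, -1.6, 8.0]
gripper_width: 22.4
grasp_force: 60.6
```

```bash
python3 circ.py 8 30
```

```text
pos [547.636 407.512 135.535] rad 56.77821539493902 ang 48.48174761989925 F [-7.483 -1.628  8.004] 22.43423342430817
[-14.6 -25.3]
[-15.4 -54.3]
[ -1.5 -79.7]
[ 23.2 -94.9]
[ 52.2 -95.6]
[ 77.7 -81.8]
[ 92.8 -57.1]
[ 93.5 -28.1]
```

>>> step_arm(
  motion=[
    {"slide": [-14.6,-25.3,0],"dr": [0,0,0],"jaw": 15},
    {"slide": [-15.4,-54.3,0],"dr": [0,0,0],"jaw": 15},
    {"slide": [-1.5,-79.7,0],"dr": [0,0,0],"jaw": 15},
    {"slide": [23.2,-94.9,0],"dr": [0,0,0],"jaw": 15},
    {"slide": [52.2,-95.6,0],"dr": [0,0,0],"jaw": 15},
    {"slide": [77.7,-81.8,0],"dr": [0,0,0],"jaw": 15},
    {"slide": [92.8,-57.1,0],"dr": [0,0,0],"jaw": 15},
    {"slide": [93.5,-28.1,0],"dr": [0,0,0],"jaw": 15},
  ],
)

```text
clock: 11.25
position: [456.4, 375.0, 135.6]
ee_rot: [-0.017, 1.0, -0.0, 0.002]
contact_force: [18.4, -9.8, -5.2]
gripper_width: 22.5
grasp_force: 60.2
```

```bash
python3 circ.py 8 30
```

```text
pos [456.432 375.012 135.618] rad 54.49608081753686 ang 169.41324161158352 F [18.422 -9.755 -5.213] 22.47059523876914
[-12.  26.]
[-36.4  41.6]
[-65.4  42.8]
[-91.1  29.4]
[-106.6    4.9]
[-107.8  -24.1]
[-94.4 -49.8]
[-69.9 -65.3]
```

```bash
sed -i 's/\[510,365.\]/[511,365.]/' circ.py; python3 circ.py 8 30
```

```text
pos [456.432 375.012 135.618] rad 55.4793628625955 ang 169.60298134169992 F [18.422 -9.755 -5.213] 22.47059523876914
[-12.8  25.8]
[-37.2  41.5]
[-66.2  42.8]
[-91.9  29.5]
[-107.6    5. ]
[-108.9  -23.9]
[-95.5 -49.7]
[-71.1 -65.3]
```

>>> step_arm(
  motion=[
    {"slide": [-13,25.8,0],"dr": [0,0,0],"jaw": 15},
    {"slide": [-37.5,41.5,0],"dr": [0,0,0],"jaw": 15},
    {"slide": [-66.5,42.8,0],"dr": [0,0,0],"jaw": 15},
    {"slide": [-92,29.5,0],"dr": [0,0,0],"jaw": 15},
    {"slide": [-107.6,5,0],"dr": [0,0,0],"jaw": 15},
    {"slide": [-109,-24,0],"dr": [0,0,0],"jaw": 15},
    {"slide": [-95.5,-50,0],"dr": [0,0,0],"jaw": 15},
    {"slide": [-71,-65.3,0],"dr": [0,0,0],"jaw": 15},
  ],
)

```text
clock: 12.25
position: [532.4, 311.6, 135.6]
ee_rot: [-0.016, 1.0, 0.001, 0.004]
contact_force: [3.3, 3.4, 2.7]
gripper_width: 22.1
grasp_force: 61.2
```

```bash
python3 circ.py 8 15
```

```text
pos [532.395 311.638 135.598] rad 57.491339771688544 ang -68.15194699600987 F [3.319 3.428 2.741] 22.120314920608273
[14.8 -1.8]
[29.4 -1.1]
[43.3  3.3]
[55.6 11.2]
[65.5 21.9]
[72.3 34.9]
[75.4 49.2]
[74.8 63.8]
```

>>> step_arm(
  motion=[
    {"slide": [7.4,-1.5,0],"dr": [0,0,0],"jaw": 15},
    {"slide": [14.8,-1.8,0],"dr": [0,0,0],"jaw": 15},
    {"slide": [22,-1.6,0],"dr": [0,0,0],"jaw": 15},
    {"slide": [29.4,-1.1,0],"dr": [0,0,0],"jaw": 15},
    {"slide": [36.5,0.8,0],"dr": [0,0,0],"jaw": 15},
    {"slide": [43.3,3.3,0],"dr": [0,0,0],"jaw": 15},
    {"slide": [49.5,7,0],"dr": [0,0,0],"jaw": 15},
    {"slide": [55.6,11.2,0],"dr": [0,0,0],"jaw": 15},
  ],
)

```text
clock: 13.25
position: [473.8, 323.1, 135.5]
ee_rot: [-0.017, 1.0, 0.001, 0.002]
contact_force: [4.6, -0.2, 3.6]
gripper_width: 22.2
grasp_force: 61.5
```

>>> step_arm(
  motion=[
    {"slide": [2,-2,0],"dr": [0,0,0],"jaw": 15},
    {"slide": [2,-2,0],"dr": [0,0,0],"jaw": 15},
    {"slide": [2,-2,0],"dr": [0,0,0],"jaw": 15},
    {"slide": [2,-2,0],"dr": [0,0,0],"jaw": 15},
    {"slide": [2,-2,0],"dr": [0,0,0],"jaw": 15},
    {"slide": [2,-2,0],"dr": [0,0,0],"jaw": 15},
    {"slide": [2,-2,0],"dr": [0,0,0],"jaw": 15},
    {"slide": [2,-2,0],"dr": [0,0,0],"jaw": 15},
  ],
)

```text
clock: 14.25
position: [473.1, 323.6, 135.6]
ee_rot: [-0.018, 1.0, 0.004, 0.004]
contact_force: [5.9, 4.0, 2.4]
gripper_width: 22.4
grasp_force: 61.3
```

```bash
python3 circ.py 8 5; python3 -c "
from h import *
D=cam('side');S=cam('scene');cv2.imwrite('pics/side2.png',optics.get_image('side'))"
```

```text
pos [473.112 323.559 135.571] rad 56.150555323501784 ang -132.43514286186087 F [5.88  3.983 2.386] 22.41422739081552
[3.2 3.7]
[6.2 7.5]
[ 8.9 11.6]
[11.2 15.9]
[13.1 20.4]
[14.6 25.1]
[15.7 29.8]
[16.4 34.7]
```

>>> step_arm(
  motion=[
    {"slide": [3.2,3.7,0],"dr": [0,0,0],"jaw": 15},
    {"slide": [6.2,7.5,0],"dr": [0,0,0],"jaw": 15},
    {"slide": [8.9,11.6,0],"dr": [0,0,0],"jaw": 15},
    {"slide": [11.2,15.9,0],"dr": [0,0,0],"jaw": 15},
    {"slide": [13.1,20.4,0],"dr": [0,0,0],"jaw": 15},
    {"slide": [13.1,20.4,0],"dr": [0,0,0],"jaw": 15},
    {"slide": [13.1,20.4,0],"dr": [0,0,0],"jaw": 15},
    {"slide": [13.1,20.4,0],"dr": [0,0,0],"jaw": 15},
  ],
)

```text
clock: 15.3
position: [459.9, 343.0, 135.6]
ee_rot: [-0.018, 1.0, 0.004, 0.004]
contact_force: [8.1, 3.1, 2.1]
gripper_width: 22.1
grasp_force: 61.3
```

```bash
python3 circ.py 8 5
```

```text
pos [459.938 343.015 135.57 ] rad 55.593631190038224 ang -156.70498399852355 F [8.06  3.101 2.112] 22.11888444570929
[2.  4.5]
[3.1 9.2]
[ 3.9 14.1]
[ 4.2 18.9]
[ 4.1 23.8]
[ 3.5 28.7]
[ 2.6 33.5]
[ 1.2 38.1]
```

>>> step_arm(
  motion=[
    {"slide": [2,4.5,0],"dr": [0,0,0],"jaw": 15},
    {"slide": [3.1,9.2,0],"dr": [0,0,0],"jaw": 15},
    {"slide": [3.9,14.1,0],"dr": [0,0,0],"jaw": 15},
    {"slide": [4.2,18.9,0],"dr": [0,0,0],"jaw": 15},
    {"slide": [4.1,23.8,0],"dr": [0,0,0],"jaw": 15},
    {"slide": [3.5,28.7,0],"dr": [0,0,0],"jaw": 15},
    {"slide": [3.5,28.7,0],"dr": [0,0,0],"jaw": 15},
    {"slide": [3.5,28.7,0],"dr": [0,0,0],"jaw": 15},
  ],
)

```text
clock: 16.3
position: [456.0, 369.6, 135.6]
ee_rot: [-0.017, 1.0, 0.002, 0.004]
contact_force: [11.4, -2.3, 2.1]
gripper_width: 22.5
grasp_force: 61.3
```

```bash
python3 circ.py 8 5
```

```text
pos [455.999 369.578 135.567] rad 55.191087877996914 ang 175.24194719245347 F [11.417 -2.347  2.088] 22.458183282560853
[0.  4.9]
[-1.2  9.7]
[-2.8 14.3]
[-4.8 18.7]
[-7.2 23. ]
[-9.9 27. ]
[-13.   30.8]
[-16.4  34.3]
```

```bash
sed -i 's/\[511,365.\]/[511.5,365.]/;s/H+56/H+55/' circ.py; python3 circ.py 8 5
```

```text
pos [455.999 369.578 135.567] rad 55.689380248796326 ang 175.2846176829572 F [11.417 -2.347  2.088] 22.458183282560853
[-1.5  4.7]
[-2.6  9.3]
[-4.2 13.8]
[-6.2 18.2]
[-8.5 22.4]
[-11.2  26.4]
[-14.3  30.1]
[-17.6  33.5]
```

>>> step_arm(
  motion=[
    {"slide": [-1.5,4.7,0],"dr": [0,0,0],"jaw": 15},
    {"slide": [-2.6,9.3,0],"dr": [0,0,0],"jaw": 15},
    {"slide": [-4.2,13.8,0],"dr": [0,0,0],"jaw": 15},
    {"slide": [-6.2,18.2,0],"dr": [0,0,0],"jaw": 15},
    {"slide": [-8.5,22.4,0],"dr": [0,0,0],"jaw": 15},
    {"slide": [-11.2,26.4,0],"dr": [0,0,0],"jaw": 15},
    {"slide": [-14.3,30.1,0],"dr": [0,0,0],"jaw": 15},
    {"slide": [-14.3,30.1,0],"dr": [0,0,0],"jaw": 15},
  ],
)

```text
clock: 17.3
position: [467.2, 397.9, 135.5]
ee_rot: [-0.017, 1.0, -0.001, 0.001]
contact_force: [4.8, -6.7, 7.5]
gripper_width: 22.3
grasp_force: 61.9
```

```bash
python3 circ.py 8 5
```

```text
pos [467.207 397.879 135.526] rad 55.162411002790826 ang 143.41381780441912 F [ 4.765 -6.744  7.493] 22.292533127084578
[-3.3  3.5]
[-6.7  6.8]
[-10.5   9.9]
[-14.4  12.5]
[-18.6  14.9]
[-23.   16.8]
[-27.6  18.4]
[-32.2  19.5]
```

>>> step_arm(
  motion=[
    {"slide": [-3.3,3.5,0],"dr": [0,0,0],"jaw": 15},
    {"slide": [-6.7,6.8,0],"dr": [0,0,0],"jaw": 15},
    {"slide": [-10.5,9.9,0],"dr": [0,0,0],"jaw": 15},
    {"slide": [-14.4,12.5,0],"dr": [0,0,0],"jaw": 15},
    {"slide": [-18.6,14.9,0],"dr": [0,0,0],"jaw": 15},
    {"slide": [-23,16.8,0],"dr": [0,0,0],"jaw": 15},
    {"slide": [-27.6,18.4,0],"dr": [0,0,0],"jaw": 15},
    {"slide": [-27.6,18.4,0],"dr": [0,0,0],"jaw": 15},
  ],
)

```text
clock: 18.3
position: [492.8, 416.8, 135.5]
ee_rot: [-0.017, 1.0, -0.001, 0.0]
contact_force: [0.9, -6.6, 11.1]
gripper_width: 22.0
grasp_force: 62.0
```

```bash
python3 circ.py 8 5
```

```text
pos [492.823 416.769 135.522] rad 55.03479112747181 ang 109.83852930654658 F [ 0.948 -6.59  11.053] 22.032769522883218
[-4.6  1.2]
[-9.4  2.1]
[-14.1   2.6]
[-18.9   2.6]
[-23.7   2.2]
[-28.4   1.4]
[-33.1   0.2]
[-37.6  -1.4]
```

>>> step_arm(
  motion=[
    {"slide": [-4.6,1.2,-0.5],"dr": [0,0,0],"jaw": 15},
    {"slide": [-9.4,2.1,-1],"dr": [0,0,0],"jaw": 15},
    {"slide": [-14.1,2.6,-1],"dr": [0,0,0],"jaw": 15},
    {"slide": [-18.9,2.6,-1],"dr": [0,0,0],"jaw": 15},
    {"slide": [-23.7,2.2,-1],"dr": [0,0,0],"jaw": 15},
    {"slide": [-28.4,1.4,-1],"dr": [0,0,0],"jaw": 15},
    {"slide": [-33.1,0.2,-1],"dr": [0,0,0],"jaw": 15},
    {"slide": [-33.1,0.2,-1],"dr": [0,0,0],"jaw": 15},
  ],
)

```text
clock: 19.3
position: [524.6, 418.7, 135.6]
ee_rot: [-0.017, 1.0, -0.001, -0.001]
contact_force: [-1.5, -4.4, 6.8]
gripper_width: 22.1
grasp_force: 61.7
```

```bash
python3 circ.py 8 5
```

```text
pos [524.629 418.687 135.556] rad 55.26909186904993 ang 76.25869204303703 F [-1.493 -4.447  6.763] 22.138202472642714
[-4.5 -1.8]
[-8.9 -3.6]
[-13.1  -5.9]
[-17.1  -8.5]
[-20.9 -11.5]
[-24.4 -14.8]
[-27.6 -18.4]
[-30.5 -22.2]
```

>>> step_arm(
  motion=[
    {"slide": [-4.5,-1.8,-1],"dr": [0,0,0],"jaw": 15},
    {"slide": [-8.9,-3.6,-1],"dr": [0,0,0],"jaw": 15},
    {"slide": [-13.1,-5.9,-1],"dr": [0,0,0],"jaw": 15},
    {"slide": [-17.1,-8.5,-1],"dr": [0,0,0],"jaw": 15},
    {"slide": [-20.9,-11.5,-1],"dr": [0,0,0],"jaw": 15},
    {"slide": [-24.4,-14.8,-1],"dr": [0,0,0],"jaw": 15},
    {"slide": [-27.6,-18.4,-1],"dr": [0,0,0],"jaw": 15},
    {"slide": [-27.6,-18.4,-1],"dr": [0,0,0],"jaw": 15},
  ],
)

```text
clock: 20.3
position: [553.8, 401.6, 135.6]
ee_rot: [-0.017, 1.0, -0.0, -0.0]
contact_force: [-3.3, -1.1, 5.2]
gripper_width: 22.6
grasp_force: 61.5
```

```bash
python3 circ.py 8 5
```

```text
pos [553.771 401.568 135.636] rad 55.893467144049815 ang 40.86228484340724 F [-3.329 -1.084  5.233] 22.55355381977426
[-2.2 -4.4]
[-4.7 -8.5]
[ -6.8 -12.8]
[ -8.5 -17.3]
[ -9.9 -21.9]
[-10.9 -26.6]
[-11.4 -31.4]
[-11.5 -36.1]
```

>>> step_arm(
  motion=[
    {"slide": [-2.2,-4.4,-1],"dr": [0,0,0],"jaw": 15},
    {"slide": [-4.7,-8.5,-1],"dr": [0,0,0],"jaw": 15},
    {"slide": [-6.8,-12.8,-1],"dr": [0,0,0],"jaw": 15},
    {"slide": [-8.5,-17.3,-1],"dr": [0,0,0],"jaw": 15},
    {"slide": [-9.9,-21.9,-1],"dr": [0,0,0],"jaw": 15},
    {"slide": [-10.9,-26.6,-1],"dr": [0,0,0],"jaw": 15},
    {"slide": [-11.4,-31.4,-1],"dr": [0,0,0],"jaw": 15},
    {"slide": [-11.4,-31.4,-1],"dr": [0,0,0],"jaw": 15},
  ],
)

```text
clock: 21.3
position: [567.6, 370.4, 135.8]
ee_rot: [-0.017, 1.0, 0.0, 0.001]
contact_force: [5.0, 3.7, -5.7]
gripper_width: 22.5
grasp_force: 60.4
```

```bash
python3 circ.py 8 5
```

```text
pos [567.578 370.37  135.778] rad 56.334316910065986 ang 5.47036962110513 F [ 4.979  3.71  -5.728] 22.484944266388695
[ 1.2 -4.9]
[ 1.6 -9.7]
[  2.3 -14.4]
[  3.5 -19.1]
[  5.  -23.6]
[  7. -28.]
[  9.3 -32.2]
[ 12.  -36.2]
```

>>> step_arm(
  motion=[
    {"slide": [0.6,-4.9,0.5],"dr": [0,0,0],"jaw": 15},
    {"slide": [1,-9.7,0.5],"dr": [0,0,0],"jaw": 15},
    {"slide": [1.8,-14.4,0.5],"dr": [0,0,0],"jaw": 15},
    {"slide": [3,-19.1,0.5],"dr": [0,0,0],"jaw": 15},
    {"slide": [4.5,-23.6,0.5],"dr": [0,0,0],"jaw": 15},
    {"slide": [6.5,-28,0.5],"dr": [0,0,0],"jaw": 15},
    {"slide": [8.8,-32.2,0.5],"dr": [0,0,0],"jaw": 15},
    {"slide": [8.8,-32.2,0.5],"dr": [0,0,0],"jaw": 15},
  ],
)

```text
clock: 22.3
position: [560.6, 336.4, 135.8]
ee_rot: [-0.016, 1.0, -0.001, 0.001]
contact_force: [7.7, -1.9, -6.8]
gripper_width: 22.3
grasp_force: 60.5
```

```bash
python3 circ.py 8 5
```

```text
pos [560.561 336.389 135.758] rad 56.794438880910256 ang -30.249664850214614 F [ 7.716 -1.886 -6.8  ] 22.28810481420794
[ 4.2 -3. ]
[ 7.3 -6.7]
[ 10.7 -10.1]
[ 14.3 -13.2]
[ 18.2 -16. ]
[ 22.4 -18.4]
[ 26.7 -20.5]
[ 31.2 -22.1]
```

>>> step_arm(
  motion=[
    {"slide": [3,-3.5,1],"dr": [0,0,0],"jaw": 15},
    {"slide": [6.3,-7,1],"dr": [0,0,0],"jaw": 15},
    {"slide": [10,-10.4,1],"dr": [0,0,0],"jaw": 15},
    {"slide": [13.8,-13.5,1],"dr": [0,0,0],"jaw": 15},
    {"slide": [17.8,-16.3,1],"dr": [0,0,0],"jaw": 15},
    {"slide": [22,-18.8,1],"dr": [0,0,0],"jaw": 15},
    {"slide": [26.4,-20.8,1],"dr": [0,0,0],"jaw": 15},
    {"slide": [26.4,-20.8,1],"dr": [0,0,0],"jaw": 15},
  ],
)

```text
clock: 23.3
position: [536.2, 313.8, 135.7]
ee_rot: [-0.017, 1.0, -0.002, 0.002]
contact_force: [10.9, -6.0, -5.0]
gripper_width: 22.3
grasp_force: 60.6
```

```bash
python3 circ.py 8 5
```

```text
pos [536.156 313.766 135.705] rad 56.858172269443216 ang -64.301446748061 F [10.923 -5.975 -5.037] 22.341642595798305
[ 5.2 -0. ]
[ 9.8 -1.4]
[14.5 -2.3]
[19.3 -2.9]
[24.1 -3. ]
[28.9 -2.7]
[33.6 -1.9]
[38.3 -0.8]
```

>>> step_arm(
  motion=[
    {"slide": [4.6,-1,1],"dr": [0,0,0],"jaw": 15},
    {"slide": [9.3,-2,1],"dr": [0,0,0],"jaw": 15},
    {"slide": [14,-2.7,1],"dr": [0,0,0],"jaw": 15},
    {"slide": [19,-3,1],"dr": [0,0,0],"jaw": 15},
    {"slide": [24,-3,1],"dr": [0,0,0],"jaw": 15},
    {"slide": [28.8,-2.7,1],"dr": [0,0,0],"jaw": 15},
    {"slide": [33.6,-1.9,1],"dr": [0,0,0],"jaw": 15},
    {"slide": [33.6,-1.9,1],"dr": [0,0,0],"jaw": 15},
  ],
)

```text
clock: 24.3
position: [499.6, 311.7, 134.1]
ee_rot: [-0.016, 1.0, -0.001, -0.001]
contact_force: [-1.4, -0.3, -0.5]
gripper_width: 15.3
grasp_force: 0.0
```

```bash
python3 circ.py 8 5
```

```text
pos [499.649 311.743 134.069] rad 54.55979095830758 ang -102.54570869694575 F [-1.42  -0.272 -0.483] 15.257701699990442
[4.7 1. ]
[9.2 2.8]
[13.4  4.9]
[17.5  7.5]
[21.3 10.3]
[24.9 13.5]
[28.2 17. ]
[31.2 20.8]
```

>>> step_arm(
  motion=[
    {"slide": [0,0,-50],"dr": [0,0,0],"jaw": 15},
    {"slide": [0,0,-100],"dr": [0,0,0],"jaw": 60},
    {"slide": [0,0,-115],"dr": [0,0,0],"jaw": 60},
    {"slide": [0,0,-115],"dr": [0,0,0],"jaw": 60},
    {"slide": [0,0,-115],"dr": [0,0,0],"jaw": 60},
    {"slide": [0,0,-115],"dr": [0,0,0],"jaw": 60},
    {"slide": [0,0,-115],"dr": [0,0,0],"jaw": 60},
    {"slide": [0,0,-115],"dr": [0,0,0],"jaw": 60},
  ],
)

```text
clock: 25.3
position: [499.1, 313.6, 248.7]
ee_rot: [-0.017, 1.0, -0.0, -0.0]
contact_force: [0.6, 0.6, 0.3]
gripper_width: 60.2
grasp_force: 0.0
```

Run:
```python
from h import *
st=arm.read_state();im=optics.get_image("wrist");cv2.imwrite("pics/w4.png",im)
print(st["position"])
c=cam("wrist",st);print("hub exp",proj(c,(511.5,365,124)))
for a in(-64,-80,-95,-112): print(a,proj(c,(511.5+56*np.cos(np.radians(a)),365+56*np.sin(np.radians(a)),174)))
```

```text
[499.124 313.643 248.662]
hub exp [384.483 252.629]
-64 [315.626 311.029]
-80 [308.676 289.21 ]
-95 [308.283 267.143]
-112 [315.435 242.134]
```

View pics/w4.png

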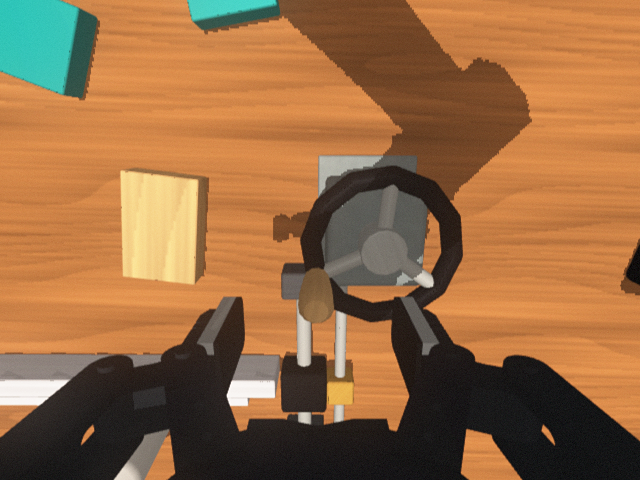

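The knob top is at (315,307), about -66°, so it slipped out at the start of that move. The cause is either the stop or the grip slackening. I'll regrip and probe.

>>> step_arm(
  motion=[
    {"slide": [-35,-1,20],"dr": [0,0,0],"jaw": 60},
    {"slide": [-35,-1,70],"dr": [0,0,0],"jaw": 60},
    {"slide": [-35,-1,114],"dr": [0,0,0],"jaw": 60},
    {"slide": [-35,-1,115],"dr": [0,0,0],"jaw": 60},
    {"slide": [-35,-1,115],"dr": [0,0,0],"jaw": 15},
    {"slide": [-35,-1,115],"dr": [0,0,0],"jaw": 15},
    {"slide": [-35,-1,115],"dr": [0,0,0],"jaw": 15},
    {"slide": [-35,-1,115],"dr": [0,0,0],"jaw": 15},
  ],
)

```text
clock: 26.35
position: [535.4, 314.0, 137.2]
ee_rot: [-0.017, 1.0, 0.001, 0.002]
contact_force: [0.6, -3.0, 6.6]
gripper_width: 22.3
grasp_force: 58.9
```

>>> step_arm(
  motion=[
    {"slide": [2,-0.5,0],"dr": [0,0,0],"jaw": 15},
    {"slide": [4,-0.8,0],"dr": [0,0,0],"jaw": 15},
    {"slide": [6,-1.1,0],"dr": [0,0,0],"jaw": 15},
    {"slide": [8,-1.4,0],"dr": [0,0,0],"jaw": 15},
    {"slide": [10,-1.6,0],"dr": [0,0,0],"jaw": 15},
    {"slide": [10,-1.6,0],"dr": [0,0,0],"jaw": 15},
    {"slide": [10,-1.6,0],"dr": [0,0,0],"jaw": 15},
    {"slide": [10,-1.6,0],"dr": [0,0,0],"jaw": 15},
  ],
)

```text
clock: 27.35
position: [533.8, 313.7, 137.3]
ee_rot: [-0.017, 1.0, 0.004, 0.01]
contact_force: [26.1, -4.4, -7.4]
gripper_width: 22.4
grasp_force: 59.4
```

```bash
python3 circ.py 8 5
```

```text
pos [533.778 313.719 137.346] rad 55.911075847413485 ang -66.51897112235822 F [26.052 -4.397 -7.399] 22.44447125086899
[ 4.9 -0.7]
[ 9.5 -1.9]
[14.3 -2.6]
[19. -3.]
[23.8 -2.9]
[28.6 -2.4]
[33.3 -1.5]
[37.9 -0.1]
```

The stop is felt at about -66.5°: 26 N of resistance and no motion. Now I'll back off to +23.5°.

Run:
```python
from h import *
M=R.from_quat(arm.read_state()["ee_rot"]).as_matrix()
for k in range(1,8):
    b=np.radians(-66.5+90*k/7);print((M.T@[511.5+56*np.cos(b)-525.5,365+56*np.sin(b)-312.1,0]).round(1))
```

```text
[-19.5   7.1   0.4]
[-28.9  15.3   0.7]
[-36.4  25.4   0.9]
[-41.4  36.9   1.1]
[-43.7  49.2   1.2]
[-43.2  61.8   1.3]
[-39.9  73.9   1.3]
```

>>> step_arm(
  motion=[
    {"slide": [-19.5,6,0],"dr": [0,0,0],"jaw": 15},
    {"slide": [-29,15,0],"dr": [0,0,0],"jaw": 15},
    {"slide": [-36.4,25.4,0],"dr": [0,0,0],"jaw": 15},
    {"slide": [-41.4,37,0],"dr": [0,0,0],"jaw": 15},
    {"slide": [-43.7,49.2,0],"dr": [0,0,0],"jaw": 15},
    {"slide": [-43.2,61.8,0],"dr": [0,0,0],"jaw": 15},
    {"slide": [-40,74,0],"dr": [0,0,0],"jaw": 15},
    {"slide": [-40,74,0],"dr": [0,0,0],"jaw": 15},
  ],
)

```text
clock: 28.35
position: [561.0, 387.9, 137.2]
ee_rot: [-0.018, 1.0, 0.0, 0.0]
contact_force: [-6.4, -1.1, 8.4]
gripper_width: 22.1
grasp_force: 60.9
```

```bash
python3 circ.py 1 -1
```

```text
pos [561.013 387.904 137.19 ] rad 54.55447803148504 ang 24.824712244881574 F [-6.366 -1.067  8.429] 22.140075345278365
[-0.   1.1]
```

>>> step_arm(
  motion=[
    {"slide": [0,0,0],"dr": [0,0,0],"jaw": 15},
    {"slide": [0,0,0],"dr": [0,0,0],"jaw": 15},
    {"slide": [0,0,0],"dr": [0,0,0],"jaw": 60},
    {"slide": [0,0,0],"dr": [0,0,0],"jaw": 60},
    {"slide": [0,0,0],"dr": [0,0,0],"jaw": 60},
    {"slide": [0,0,-30],"dr": [0,0,0],"jaw": 60},
    {"slide": [0,0,-80],"dr": [0,0,0],"jaw": 60},
    {"slide": [0,0,-115],"dr": [0,0,0],"jaw": 60},
  ],
)

```text
clock: 29.35
position: [562.3, 387.6, 251.5]
ee_rot: [-0.017, 1.0, 0.001, 0.001]
contact_force: [1.3, 0.1, -0.8]
gripper_width: 60.2
grasp_force: 0.0
```

>>> step_arm(
  motion=[
    {"slide": [0,0,0],"dr": [0,0,0],"jaw": 60},
    {"slide": [0,0,0],"dr": [0,0,0],"jaw": 60},
    {"slide": [0,0,0],"dr": [0,0,0],"jaw": 60},
    {"slide": [0,0,0],"dr": [0,0,0],"jaw": 60},
    {"slide": [0,0,0],"dr": [0,0,0],"jaw": 60},
    {"slide": [0,0,0],"dr": [0,0,0],"jaw": 60},
    {"slide": [0,0,0],"dr": [0,0,0],"jaw": 60},
    {"slide": [0,0,0],"dr": [0,0,0],"jaw": 60},
  ],
)

```text
clock: 30.35
position: [561.7, 387.3, 249.2]
ee_rot: [-0.017, 1.0, 0.0, 0.0]
contact_force: [0.3, -0.2, 0.4]
gripper_width: 59.7
grasp_force: 0.0
```

Run:
```python
from h import *
st=arm.read_state();im=optics.get_image("wrist")
c=cam("wrist",st);print(st["position"],"hub exp",proj(c,(511.5,365,124)))
for a in(-66.5,5,15,23.5,30): print(a,proj(c,(511.5+56*np.cos(np.radians(a)),365+56*np.sin(np.radians(a)),174)))
s=optics.get_image("side")[160:430,190:490];w=im[180:450,150:550]
cv2.imwrite("pics/w5.png",np.hstack([w,s]))
p=st["position"];M=R.from_quat(st["ee_rot"]).as_matrix()
print(M.T@(np.array([612,-353.5,245])-p))
```

```text
[561.743 387.31  249.246] hub exp [286.436 163.478]
-66.5 [191.605 206.101]
5 [287.061 263.056]
15 [302.824 260.936]
23.5 [315.783 257.099]
30 [325.267 252.934]
[ -25.085 -742.09     4.178]
```

View pics/w5.png

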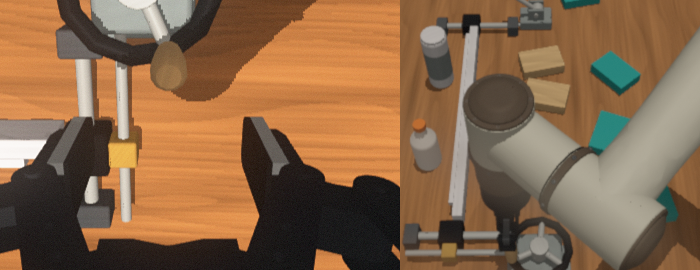

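The knob at wrist (318,258) matches +24°, so the quarter turn is confirmed. Back to the lever.

>>> step_arm(
  motion=[
    {"slide": [10,-60,0],"dr": [0,0,0],"jaw": 60},
    {"slide": [10,-120,0],"dr": [0,0,0],"jaw": 60},
    {"slide": [10,-182,0],"dr": [0,0,0],"jaw": 60},
    {"slide": [10,-244,0],"dr": [0,0,0],"jaw": 60},
    {"slide": [10,-306,0],"dr": [0,0,0],"jaw": 60},
    {"slide": [10,-368,0],"dr": [0,0,0],"jaw": 60},
    {"slide": [0,-430,0],"dr": [0,0,0],"jaw": 60},
    {"slide": [-10,-490,0],"dr": [0,0,0],"jaw": 60},
  ],
)

```text
clock: 31.45
position: [588.5, -104.1, 249.8]
ee_rot: [-0.017, 1.0, -0.0, 0.001]
contact_force: [0.8, 0.0, 1.6]
gripper_width: 59.9
grasp_force: 0.0
```

>>> step_arm(
  motion=[
    {"slide": [-5,-62,0],"dr": [0,0,0],"jaw": 60},
    {"slide": [-10,-124,0],"dr": [0,0,0],"jaw": 60},
    {"slide": [-15,-186,0],"dr": [0,0,0],"jaw": 60},
    {"slide": [-15,-240,0],"dr": [0,0,0],"jaw": 60},
    {"slide": [-15,-252,0],"dr": [0,0,0],"jaw": 60},
    {"slide": [-15,-252,0],"dr": [0,0,0],"jaw": 60},
    {"slide": [-15,-252,0],"dr": [0,0,0],"jaw": 60},
    {"slide": [-15,-252,0],"dr": [0,0,0],"jaw": 60},
  ],
)

```text
clock: 32.45
position: [612.3, -351.8, 249.8]
ee_rot: [-0.018, 1.0, -0.0, 0.0]
contact_force: [0.5, 0.5, 0.2]
gripper_width: 59.9
grasp_force: 0.0
```

Run:
```python
from h import *
st=arm.read_state();im=optics.get_image("wrist");cv2.imwrite("pics/w6.png",im)
c=cam("wrist",st);p=st["position"];M=R.from_quat(st["ee_rot"]).as_matrix();print(p,M.T@(np.array([612,-353.5,95.6])-p),"barrel exp",proj(c,(612,-353.5,114.6)),proj(c,(612,-353.5,128)))
```

```text
[ 612.295 -351.81   249.828] [  0.454  -1.667 154.227] barrel exp [313.895 230.063] [313.742 234.674]
```

View pics/w6.png

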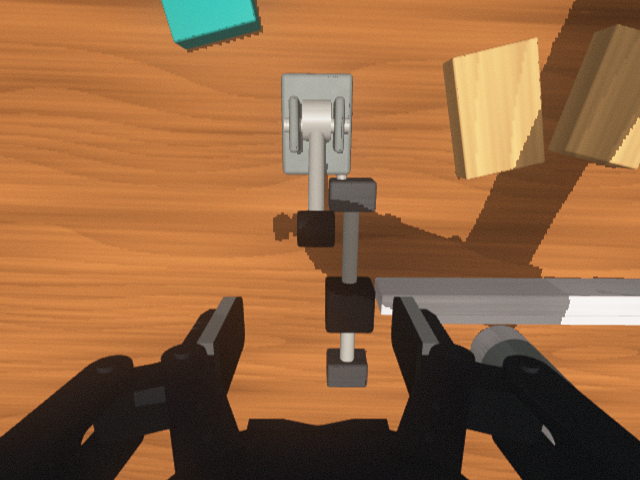

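The barrel is at (316,229), as expected. I'll descend and grip.

>>> step_arm(
  motion=[
    {"slide": [0,-0.5,50],"dr": [0,0,0],"jaw": 60},
    {"slide": [0,-0.5,100],"dr": [0,0,0],"jaw": 60},
    {"slide": [0,-0.5,145],"dr": [0,0,0],"jaw": 60},
    {"slide": [0,-0.5,154],"dr": [0,0,0],"jaw": 60},
    {"slide": [0,-0.5,154],"dr": [0,0,0],"jaw": 20},
    {"slide": [0,-0.5,154],"dr": [0,0,0],"jaw": 20},
    {"slide": [0,-0.5,154],"dr": [0,0,0],"jaw": 20},
    {"slide": [0,-0.5,154],"dr": [0,0,0],"jaw": 20},
  ],
)

```text
clock: 33.5
position: [613.5, -353.5, 98.2]
ee_rot: [-0.017, 1.0, -0.001, 0.002]
contact_force: [0.5, 6.0, 7.3]
gripper_width: 27.3
grasp_force: 59.7
```

Run:
```python
import numpy as np
p0=1.92-np.pi/3
for a in [1.75,1.55,1.35,1.15,.95,.75,.55,.37,.2,.08,0,-.05]:
    f=a-np.pi/3;print(a,round(-100*(np.sin(f)-np.sin(p0)),1),round(-100*(np.cos(f)-np.cos(p0)),1))
```

```text
1.75 12.0 -12.0
1.55 28.4 -23.4
1.35 46.8 -31.2
1.15 66.4 -35.2
0.95 86.3 -35.3
0.75 105.9 -31.3
0.55 124.3 -23.6
0.37 139.3 -13.7
0.2 151.6 -1.9
0.08 158.9 7.5
0 163.2 14.3
-0.05 165.6 18.7
```

>>> step_arm(
  motion=[
    {"slide": [12,0.5,-12],"dr": [0,0,0],"jaw": 20},
    {"slide": [28.4,0.5,-23.4],"dr": [0,0,0],"jaw": 20},
    {"slide": [46.8,0.5,-31.2],"dr": [0,0,0],"jaw": 20},
    {"slide": [66.4,0.5,-35.2],"dr": [0,0,0],"jaw": 20},
    {"slide": [86.3,0.5,-35.3],"dr": [0,0,0],"jaw": 20},
    {"slide": [106,0.5,-31.3],"dr": [0,0,0],"jaw": 20},
    {"slide": [124.3,0.5,-23.6],"dr": [0,0,0],"jaw": 20},
    {"slide": [139.3,0.5,-13.7],"dr": [0,0,0],"jaw": 20},
  ],
)

```text
clock: 34.5
position: [471.5, -357.9, 109.8]
ee_rot: [-0.017, 1.0, 0.0, 0.0]
contact_force: [3.2, 3.2, -3.4]
gripper_width: 27.1
grasp_force: 59.1
```

>>> step_arm(
  motion=[
    {"slide": [7,0,6],"dr": [0,0,0],"jaw": 20},
    {"slide": [12.3,0,11.8],"dr": [0,0,0],"jaw": 20},
    {"slide": [16,0,16.5],"dr": [0,0,0],"jaw": 20},
    {"slide": [19.6,0,21.2],"dr": [0,0,0],"jaw": 20},
    {"slide": [23.9,0,28],"dr": [0,0,0],"jaw": 20},
    {"slide": [25,0,31],"dr": [0,0,0],"jaw": 20},
    {"slide": [25,0,31],"dr": [0,0,0],"jaw": 20},
    {"slide": [25,0,31],"dr": [0,0,0],"jaw": 20},
  ],
)

```text
clock: 35.5
position: [450.2, -358.9, 83.4]
ee_rot: [-0.018, 1.0, -0.001, 0.003]
contact_force: [-3.7, 13.9, 27.2]
gripper_width: 26.9
grasp_force: 63.5
```

>>> step_arm(
  motion=[
    {"slide": [0,0,0],"dr": [0,0,0],"jaw": 60},
    {"slide": [0,0,0],"dr": [0,0,0],"jaw": 60},
    {"slide": [0,0,0],"dr": [0,0,0],"jaw": 60},
    {"slide": [0,0,-30],"dr": [0,0,0],"jaw": 60},
    {"slide": [0,0,-90],"dr": [0,0,0],"jaw": 60},
    {"slide": [0,0,-150],"dr": [0,0,0],"jaw": 60},
    {"slide": [20,0,-170],"dr": [0,0,0],"jaw": 0},
    {"slide": [40,0,-170],"dr": [0,0,0],"jaw": 0},
  ],
)

```text
clock: 36.5
position: [407.8, -360.9, 249.0]
ee_rot: [-0.017, 1.0, -0.001, 0.002]
contact_force: [-0.1, -0.7, -0.6]
gripper_width: 24.1
grasp_force: 0.0
```

Run:
```python
from h import *
st=arm.read_state();print(st["position"],st["contact_force"])
im=optics.get_image("scene");cv2.imwrite("pics/scene3.png",im[140:400,100:540])
c=cam("scene")
for b in blanks(im,c,30,300)[:12]: print(b)
cv2.imwrite("pics/scene3f.png",im);cv2.imwrite("pics/side3f.png",optics.get_image("side"))
```

```text
[ 407.772 -360.939  249.003] [-0.138 -0.658 -0.642]
(1090.0, array([382.402, 293.333]), ((526.5233154296875, 157.52642822265625), (82.70027923583984, 118.05427551269531), 84.68317413330078))
(851.0, array([306.444, 256.87 ]), ((502.37750244140625, -71.24832916259766), (77.80107879638672, 115.26295471191406), 78.39617919921875))
(2725.0, array([ 73.21, 183.21]), ((512.84814453125, -826.8872680664062), (421.96185302734375, 130.6032257080078), 5.997586250305176))
(1153.5, array([620.31 , 149.167]), ((-397.1303405761719, 622.6671752929688), (316.7508544921875, 95.33082580566406), 3.8961775302886963))
```

View pics/scene3.png

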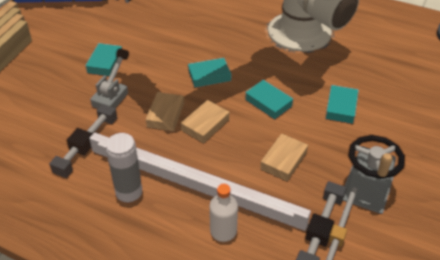

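The lever is closed again: the barrel is back at its starting height and took 27 N at the stop. All three pine blanks are visible at crop (167,110), (205,120) and (285,157); the first is in the arm's shadow. Next I'll take an overhead wrist view to measure them.

>>> step_arm(
  motion=[
    {"slide": [-15,50,-60],"dr": [0,0,0],"jaw": 45},
    {"slide": [-30,110,-81],"dr": [0,0,0],"jaw": 45},
    {"slide": [-45,170,-81],"dr": [0,0,0],"jaw": 45},
    {"slide": [-60,230,-81],"dr": [0,0,0],"jaw": 45},
    {"slide": [-82,290,-81],"dr": [0,0,0],"jaw": 45},
    {"slide": [-82,340,-81],"dr": [0,0,0],"jaw": 45},
    {"slide": [-82,340,-81],"dr": [0,0,0],"jaw": 45},
    {"slide": [-82,340,-81],"dr": [0,0,0],"jaw": 45},
  ],
)

```text
clock: 37.6
position: [477.9, -17.6, 327.4]
ee_rot: [-0.017, 1.0, -0.0, -0.001]
contact_force: [-0.1, 0.1, 0.3]
gripper_width: 44.8
grasp_force: 0.0
```

```bash
cat > bl.py <<'E'
from h import *
import sys
st=arm.read_state();im=optics.get_image("wrist");c=cam("wrist",st);print(st["position"])
h=cv2.cvtColor(im,cv2.COLOR_BGR2HSV)
print([h[240,x].tolist() for x in range(10,640,70)])
m=cv2.inRange(h,(14,50,50),(28,150,255));m=cv2.morphologyEx(m,cv2.MORPH_OPEN,np.ones((5,5)))
for v in cv2.findContours(m,0,2)[0]:
    if cv2.contourArea(v)<1500: continue
    w=np.array([plane(c,p[0],30)[:2] for p in v],np.float32);r=cv2.minAreaRect(w)
    M=cv2.moments(v);print("c",(round(M["m10"]/M["m00"]),round(M["m01"]/M["m00"])),cv2.contourArea(v),r)
cv2.imwrite(sys.argv[1],np.hstack([cv2.resize(im,(400,300)),cv2.resize(cv2.merge([m]*3),(400,300))]))
E
python3 bl.py pics/w7.png
```

```text
[477.904 -17.607 327.38 ]
[[18, 25, 201], [12, 114, 85], [16, 138, 223], [13, 153, 112], [18, 120, 236], [12, 173, 102], [16, 141, 137], [13, 168, 170], [13, 186, 96]]
c (456, 237) 5760.0 ((523.3375244140625, 152.35903930664062), (83.06466674804688, 111.73320770263672), 84.87842559814453)
c (177, 221) 5846.5 ((514.59619140625, -182.10018920898438), (109.69146728515625, 83.34690856933594), 14.987444877624512)
c (270, 212) 5584.5 ((500.87701416015625, -72.81924438476562), (74.53767395019531, 112.08642578125), 78.47792053222656)
```

View pics/w7.png

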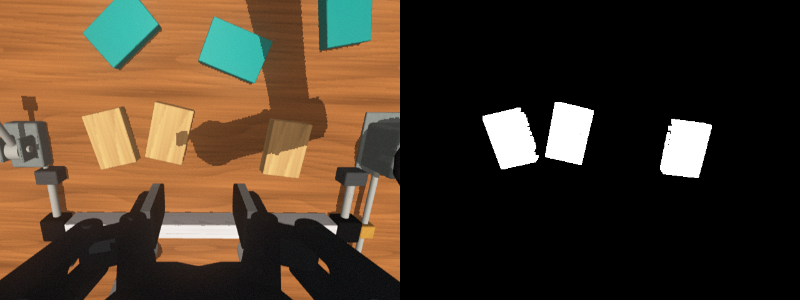

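Jig-frame measurements of the three blanks:

| Blank | Position (mm) | Long-axis angle |
|---|---|---|
| A | (515,-182) | +15° |
| B | (501,-73) | -11.5° |
| C | (523,153) | -5° |

All three measure about 110x80, as they should. I'll push each one with two fingers spread to 45 mm, starting with C.

>>> step_arm(
  motion=[
    {"slide": [15,60,10],"dr": [0,0,0],"jaw": 45},
    {"slide": [34,115,40],"dr": [0,0,0],"jaw": 45},
    {"slide": [34,170,70],"dr": [0,0,0],"jaw": 45},
    {"slide": [34,174,130],"dr": [0,0,0],"jaw": 45},
    {"slide": [34,174,190],"dr": [0,0,0],"jaw": 45},
    {"slide": [34,174,250],"dr": [0,0,0],"jaw": 45},
    {"slide": [34,174,300],"dr": [0,0,0],"jaw": 45},
    {"slide": [34,174,316],"dr": [0,0,0],"jaw": 45},
  ],
)

```text
clock: 38.65
position: [436.9, 151.8, 9.6]
ee_rot: [-0.015, 1.0, -0.002, -0.003]
contact_force: [0.4, 0.3, 0.2]
gripper_width: 45.3
grasp_force: 0.0
```

>>> step_arm(
  motion=[
    {"slide": [-6,0,1],"dr": [0,0,0],"jaw": 45},
    {"slide": [-14,0,1],"dr": [0,0,0],"jaw": 45},
    {"slide": [-24,0,1],"dr": [0,0,0],"jaw": 45},
    {"slide": [-34,0,1],"dr": [0,0,0],"jaw": 45},
    {"slide": [-44,0,1],"dr": [0,0,0],"jaw": 45},
    {"slide": [-54,0,1],"dr": [0,0,0],"jaw": 45},
    {"slide": [-64,0,1],"dr": [0,0,0],"jaw": 45},
    {"slide": [-74,0,1],"dr": [0,0,0],"jaw": 45},
  ],
)

```text
clock: 39.65
position: [512.8, 157.5, 11.9]
ee_rot: [-0.017, 1.0, -0.0, -0.0]
contact_force: [-1.8, 0.6, 1.0]
gripper_width: 45.2
grasp_force: 0.7
```

>>> step_arm(
  motion=[
    {"slide": [-8,0,0],"dr": [0,0,0],"jaw": 45},
    {"slide": [-16,0,0],"dr": [0,0,0],"jaw": 45},
    {"slide": [-23,0,0],"dr": [0,0,0],"jaw": 45},
    {"slide": [-30,0,0],"dr": [0,0,0],"jaw": 45},
    {"slide": [-36,0,0],"dr": [0,0,0],"jaw": 45},
    {"slide": [-40,0,0],"dr": [0,0,0],"jaw": 45},
    {"slide": [-44,0,0],"dr": [0,0,0],"jaw": 45},
    {"slide": [-47,0,0],"dr": [0,0,0],"jaw": 45},
  ],
)

```text
clock: 40.65
position: [557.1, 158.6, 11.6]
ee_rot: [-0.017, 1.0, -0.001, -0.002]
contact_force: [-10.1, 2.9, 6.4]
gripper_width: 44.5
grasp_force: 5.2
```

>>> step_arm(
  motion=[
    {"slide": [-1,0,0],"dr": [0,0,0],"jaw": 45},
    {"slide": [-2,0,0],"dr": [0,0,0],"jaw": 45},
    {"slide": [-3,0,0],"dr": [0,0,0],"jaw": 45},
    {"slide": [-4,0,0],"dr": [0,0,0],"jaw": 45},
    {"slide": [-5,0,0],"dr": [0,0,0],"jaw": 45},
    {"slide": [-5,0,0],"dr": [0,0,0],"jaw": 45},
    {"slide": [-5,0,0],"dr": [0,0,0],"jaw": 45},
    {"slide": [-5,0,0],"dr": [0,0,0],"jaw": 45},
  ],
)

```text
clock: 41.65
position: [557.1, 158.0, 11.1]
ee_rot: [-0.017, 1.0, -0.002, -0.007]
contact_force: [-17.6, 4.8, 10.3]
gripper_width: 45.1
grasp_force: 8.8
```

C is flush: 17.6 N with no motion at TCP x 557. Now to B.

>>> step_arm(
  motion=[
    {"slide": [30,0,0],"dr": [0,0,0],"jaw": 45},
    {"slide": [60,0,-40],"dr": [0,0,0],"jaw": 45},
    {"slide": [90,-50,-65],"dr": [0,0,0],"jaw": 45},
    {"slide": [115,-105,-65],"dr": [0,0,0],"jaw": 45},
    {"slide": [140,-160,-65],"dr": [0,0,0],"jaw": 45},
    {"slide": [156,-215,-65],"dr": [0,0,0],"jaw": 45},
    {"slide": [156,-221,-60],"dr": [0,0,0],"jaw": 45},
    {"slide": [156,-221,-60],"dr": [0,0,0],"jaw": 45},
  ],
)

```text
clock: 42.65
position: [416.4, -67.2, 72.0]
ee_rot: [-0.016, 1.0, 0.0, 0.001]
contact_force: [-0.1, 0.2, -0.4]
gripper_width: 44.7
grasp_force: 0.0
```

```bash
sed -i 's/^print(\[h.*$//' bl.py; python3 bl.py pics/w8.png
```

```text
[416.382 -67.203  72.03 ]
c (167, 457) 1510.5 ((539.4111328125, -153.05477905273438), (20.688859939575195, 54.557655334472656), 54.833229064941406)
c (84, 356) 7443.5 ((468.7292785644531, -192.17971801757812), (42.86579132080078, 96.70591735839844), 27.418684005737305)
c (312, 365) 13174.0 ((473.4688415527344, -66.39008331298828), (70.74837493896484, 80.24545288085938), 81.25938415527344)
```

Both blanks are where I expected. I'll descend behind B and push.

>>> step_arm(
  motion=[
    {"slide": [0,-1,40],"dr": [0,0,0],"jaw": 45},
    {"slide": [0,-1,61],"dr": [0,0,0],"jaw": 45},
    {"slide": [-6,-1,61],"dr": [0,0,0],"jaw": 45},
    {"slide": [-14,-1,61],"dr": [0,0,0],"jaw": 45},
    {"slide": [-22,-1,61],"dr": [0,0,0],"jaw": 45},
    {"slide": [-32,-1,61],"dr": [0,0,0],"jaw": 45},
    {"slide": [-42,-1,61],"dr": [0,0,0],"jaw": 45},
    {"slide": [-52,-1,61],"dr": [0,0,0],"jaw": 45},
  ],
)

```text
clock: 43.7
position: [468.5, -66.2, 11.1]
ee_rot: [-0.017, 1.0, 0.0, 0.0]
contact_force: [-1.0, -0.4, 0.4]
gripper_width: 44.8
grasp_force: 0.5
```

>>> step_arm(
  motion=[
    {"slide": [-10,0,0],"dr": [0,0,0],"jaw": 45},
    {"slide": [-20,0,0],"dr": [0,0,0],"jaw": 45},
    {"slide": [-30,0,0],"dr": [0,0,0],"jaw": 45},
    {"slide": [-40,0,0],"dr": [0,0,0],"jaw": 45},
    {"slide": [-50,0,0],"dr": [0,0,0],"jaw": 45},
    {"slide": [-59,0,0],"dr": [0,0,0],"jaw": 45},
    {"slide": [-67,0,0],"dr": [0,0,0],"jaw": 45},
    {"slide": [-74,0,0],"dr": [0,0,0],"jaw": 45},
  ],
)

```text
clock: 44.7
position: [542.1, -63.6, 10.9]
ee_rot: [-0.017, 1.0, -0.0, -0.0]
contact_force: [-1.4, 0.1, 0.3]
gripper_width: 45.1
grasp_force: 0.6
```

>>> step_arm(
  motion=[
    {"slide": [-6,0,0],"dr": [0,0,0],"jaw": 45},
    {"slide": [-12,0,0],"dr": [0,0,0],"jaw": 45},
    {"slide": [-17,0,0],"dr": [0,0,0],"jaw": 45},
    {"slide": [-21,0,0],"dr": [0,0,0],"jaw": 45},
    {"slide": [-24,0,0],"dr": [0,0,0],"jaw": 45},
    {"slide": [-27,0,0],"dr": [0,0,0],"jaw": 45},
    {"slide": [-30,0,0],"dr": [0,0,0],"jaw": 45},
    {"slide": [-30,0,0],"dr": [0,0,0],"jaw": 45},
  ],
)

```text
clock: 45.7
position: [563.9, -63.4, 9.7]
ee_rot: [-0.016, 1.0, -0.0, -0.009]
contact_force: [-14.8, 1.5, 9.6]
gripper_width: 45.0
grasp_force: 7.0
```

B is flush at 563.9; I predicted 564.4. Now A.

>>> step_arm(
  motion=[
    {"slide": [30,0,0],"dr": [0,0,0],"jaw": 45},
    {"slide": [70,0,-40],"dr": [0,0,0],"jaw": 45},
    {"slide": [110,-30,-60],"dr": [0,0,0],"jaw": 45},
    {"slide": [150,-70,-60],"dr": [0,0,0],"jaw": 45},
    {"slide": [160,-120,-60],"dr": [0,0,0],"jaw": 45},
    {"slide": [160,-120,-40],"dr": [0,0,0],"jaw": 45},
    {"slide": [160,-120,0],"dr": [0,0,0],"jaw": 45},
    {"slide": [160,-120,0],"dr": [0,0,0],"jaw": 45},
  ],
)

```text
clock: 46.7
position: [414.4, -188.1, 9.2]
ee_rot: [-0.017, 1.0, 0.0, -0.002]
contact_force: [0.4, -0.8, -0.5]
gripper_width: 44.8
grasp_force: 0.0
```

```bash
python3 bl.py pics/w9.png; python3 -c "
from h import *
c=cam('scene');im=optics.get_image('scene')
for b in blanks(im,c,30,300): print(b)"
```

```text
[ 414.374 -188.061    9.225]
c (316, 406) 3068.0 ((444.8917236328125, -190.02110290527344), (16.59018898010254, 45.553504943847656), 11.412179946899414)
(1080.0, array([350.331, 319.256]), ((614.6198120117188, 101.89653015136719), (98.17509460449219, 213.87109375), 0.9642238616943359))
(989.0, array([259.   , 285.817]), ((621.687744140625, -148.28756713867188), (99.7603988647461, 267.3580627441406), 1.118091106414795))
(761.0, array([262.344, 248.377]), ((518.0411376953125, -187.94451904296875), (116.62881469726562, 80.0467529296875), 15.488951683044434))
(2754.5, array([ 75.456, 182.936]), ((512.7239990234375, -826.8976440429688), (421.956298828125, 131.2310791015625), 6.134483814239502))
(1161.5, array([620.136, 149.318]), ((-396.54010009765625, 622.7073974609375), (317.93408203125, 95.33082580566406), 3.8961782455444336))
(581.5, array([307.547, 110.884]), ((-200.11996459960938, -425.2315673828125), (387.59490966796875, 184.38394165039062), 45.820987701416016))
```

>>> step_arm(
  motion=[
    {"slide": [-10,0,0],"dr": [0,0,0],"jaw": 45},
    {"slide": [-20,0,0],"dr": [0,0,0],"jaw": 45},
    {"slide": [-28,0,0],"dr": [0,0,0],"jaw": 45},
    {"slide": [-36,0,0],"dr": [0,0,0],"jaw": 45},
    {"slide": [-44,0,0],"dr": [0,0,0],"jaw": 45},
    {"slide": [-52,0,0],"dr": [0,0,0],"jaw": 45},
    {"slide": [-61,0,0],"dr": [0,0,0],"jaw": 45},
    {"slide": [-70,0,0],"dr": [0,0,0],"jaw": 45},
  ],
)

```text
clock: 47.8
position: [486.5, -185.6, 10.8]
ee_rot: [-0.017, 1.0, 0.0, -0.0]
contact_force: [-1.6, 0.4, -0.6]
gripper_width: 45.1
grasp_force: 0.5
```

>>> step_arm(
  motion=[
    {"slide": [-9,0,0],"dr": [0,0,0],"jaw": 45},
    {"slide": [-18,0,0],"dr": [0,0,0],"jaw": 45},
    {"slide": [-27,0,0],"dr": [0,0,0],"jaw": 45},
    {"slide": [-36,0,0],"dr": [0,0,0],"jaw": 45},
    {"slide": [-45,0,0],"dr": [0,0,0],"jaw": 45},
    {"slide": [-54,0,0],"dr": [0,0,0],"jaw": 45},
    {"slide": [-62,0,0],"dr": [0,0,0],"jaw": 45},
    {"slide": [-70,0,0],"dr": [0,0,0],"jaw": 45},
  ],
)

```text
clock: 48.8
position: [556.2, -183.2, 10.9]
ee_rot: [-0.017, 1.0, 0.0, -0.0]
contact_force: [-0.6, -0.1, 0.3]
gripper_width: 44.9
grasp_force: 0.5
```

>>> step_arm(
  motion=[
    {"slide": [-4,0,0],"dr": [0,0,0],"jaw": 45},
    {"slide": [-8,0,0],"dr": [0,0,0],"jaw": 45},
    {"slide": [-12,0,0],"dr": [0,0,0],"jaw": 45},
    {"slide": [-15,0,0],"dr": [0,0,0],"jaw": 45},
    {"slide": [-18,0,0],"dr": [0,0,0],"jaw": 45},
    {"slide": [-20,0,0],"dr": [0,0,0],"jaw": 45},
    {"slide": [-22,0,0],"dr": [0,0,0],"jaw": 45},
    {"slide": [-22,0,0],"dr": [0,0,0],"jaw": 45},
  ],
)

```text
clock: 49.8
position: [564.3, -182.9, 10.1]
ee_rot: [-0.015, 1.0, 0.001, -0.014]
contact_force: [-23.2, 0.7, 18.8]
gripper_width: 44.8
grasp_force: 14.4
```

A stopped 4 mm earlier than predicted. I'll back off and check from above.

>>> step_arm(
  motion=[
    {"slide": [30,0,0],"dr": [0,0,0],"jaw": 45},
    {"slide": [70,0,-40],"dr": [0,0,0],"jaw": 45},
    {"slide": [90,20,-100],"dr": [0,0,0],"jaw": 45},
    {"slide": [90,50,-150],"dr": [0,0,0],"jaw": 45},
    {"slide": [90,90,-200],"dr": [0,0,0],"jaw": 45},
    {"slide": [90,120,-250],"dr": [0,0,0],"jaw": 45},
    {"slide": [90,150,-300],"dr": [0,0,0],"jaw": 45},
    {"slide": [90,170,-330],"dr": [0,0,0],"jaw": 85},
  ],
)

```text
clock: 50.8
position: [482.8, -14.3, 344.5]
ee_rot: [-0.018, 1.0, 0.001, 0.003]
contact_force: [0.3, 0.5, -0.5]
gripper_width: 61.8
grasp_force: 0.0
```

>>> step_arm(
  motion=[
    {"slide": [30,0,0],"dr": [0,0,0],"jaw": 85},
    {"slide": [40,0,0],"dr": [0,0,0],"jaw": 85},
    {"slide": [40,0,0],"dr": [0,0,0],"jaw": 85},
    {"slide": [40,0,0],"dr": [0,0,0],"jaw": 85},
    {"slide": [40,0,0],"dr": [0,0,0],"jaw": 85},
    {"slide": [40,0,0],"dr": [0,0,0],"jaw": 85},
    {"slide": [40,0,0],"dr": [0,0,0],"jaw": 85},
    {"slide": [40,0,0],"dr": [0,0,0],"jaw": 85},
  ],
)

```text
clock: 51.8
position: [442.2, -17.0, 340.8]
ee_rot: [-0.017, 1.0, -0.0, -0.0]
contact_force: [0.6, -0.4, 0.3]
gripper_width: 85.1
grasp_force: 0.0
```

```bash
sed -i 's/(400,300)),cv2.resize(cv2.merge(\[m\]\*3),(400,300))/(640,480))/' bl.py; sed -i 's/^cv2.imwrite.*$/cv2.imwrite(sys.argv[1],im)/' bl.py; python3 bl.py pics/w10.png
```

```text
[442.167 -17.016 340.842]
c (442, 313) 2099.5 ((616.8240966796875, 162.82461547851562), (118.67424774169922, 81.73986053466797), 1.9134471416473389)
c (282, 327) 4272.5 ((624.162353515625, -57.11391067504883), (118.9679946899414, 74.66854095458984), 1.6111602783203125)
c (194, 311) 2490.0 ((620.3939819335938, -176.92129516601562), (117.44632720947266, 84.79769134521484), 17.268795013427734)
```

View pics/w10.png

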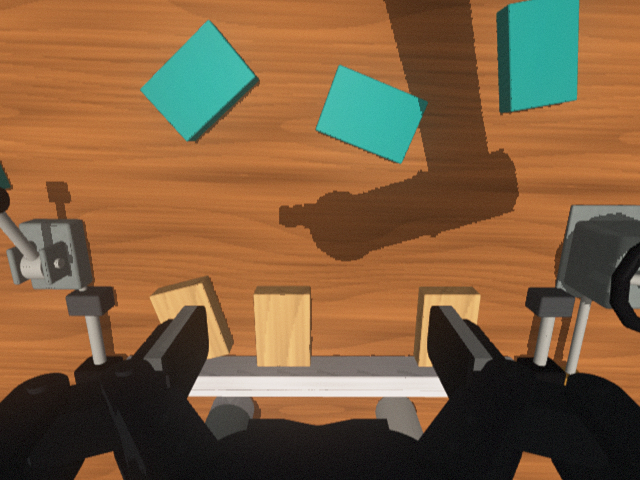

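A, px (152,297)-(208,278), is about 15° askew; B and C look square. I'll measure A's corners and the others' edges.

Run:
```python
from h import *
st=arm.read_state();c=cam("wrist",st)
for n,uv,z in(("A bl",(152,297),30),("A br",(208,278),30),("A fr",(232,354),30),("A fr-bot",(232,354),0),("B bl",(255,288),30),("B br",(310,288),30),("B fl",(257,366),30),("B fr",(310,366),30),("C bl",(420,290),30),("C br",(479,290),30),("fence near",(230,356),52),("fence near2",(400,356),52)): print(n,plane(c,uv,z))
```

```text
A bl [ 584.692 -228.187   30.   ]
A br [ 555.464 -153.491   30.   ]
A fr [ 666.728 -125.931   30.   ]
A fr-bot [ 686.369 -133.044    0.   ]
B bl [567.413 -93.     30.   ]
B br [565.023 -21.4    30.   ]
B fl [684.662 -91.772  30.   ]
B fr [682.22  -18.104  30.   ]
C bl [563.052 122.176  30.   ]
C br [560.482 199.176  30.   ]
fence near [ 655.412 -123.428   52.   ]
fence near2 [648.016  99.487  52.   ]
```

A has been knocked after its push: its front right corner is about 20 mm off the fence. I'll push it again.

>>> step_arm(
  motion=[
    {"slide": [-20,-55,20],"dr": [0,0,0],"jaw": 45},
    {"slide": [-45,-110,50],"dr": [0,0,0],"jaw": 45},
    {"slide": [-68,-160,80],"dr": [0,0,0],"jaw": 45},
    {"slide": [-68,-166,140],"dr": [0,0,0],"jaw": 45},
    {"slide": [-68,-166,200],"dr": [0,0,0],"jaw": 45},
    {"slide": [-68,-166,260],"dr": [0,0,0],"jaw": 45},
    {"slide": [-68,-166,315],"dr": [0,0,0],"jaw": 45},
    {"slide": [-68,-166,331],"dr": [0,0,0],"jaw": 45},
  ],
)

```text
clock: 52.85
position: [513.4, -180.5, 6.8]
ee_rot: [-0.017, 1.0, 0.0, -0.003]
contact_force: [0.2, 0.8, 1.3]
gripper_width: 44.9
grasp_force: 0.0
```

>>> step_arm(
  motion=[
    {"slide": [-4,0,0],"dr": [0,0,0],"jaw": 45},
    {"slide": [-10,0,0],"dr": [0,0,0],"jaw": 45},
    {"slide": [-16,0,0],"dr": [0,0,0],"jaw": 45},
    {"slide": [-22,0,0],"dr": [0,0,0],"jaw": 45},
    {"slide": [-28,0,0],"dr": [0,0,0],"jaw": 45},
    {"slide": [-34,0,0],"dr": [0,0,0],"jaw": 45},
    {"slide": [-40,0,0],"dr": [0,0,0],"jaw": 45},
    {"slide": [-46,0,0],"dr": [0,0,0],"jaw": 45},
  ],
)

```text
clock: 53.85
position: [562.0, -179.0, 9.8]
ee_rot: [-0.017, 1.0, -0.0, -0.0]
contact_force: [-0.4, -0.6, -0.6]
gripper_width: 45.1
grasp_force: 0.0
```

>>> step_arm(
  motion=[
    {"slide": [-2,0,0],"dr": [0,0,0],"jaw": 45},
    {"slide": [-4,0,0],"dr": [0,0,0],"jaw": 45},
    {"slide": [-6,0,0],"dr": [0,0,0],"jaw": 45},
    {"slide": [-8,0,0],"dr": [0,0,0],"jaw": 45},
    {"slide": [-9,0,0],"dr": [0,0,0],"jaw": 45},
    {"slide": [-10,0,0],"dr": [0,0,0],"jaw": 45},
    {"slide": [-11,0,0],"dr": [0,0,0],"jaw": 45},
    {"slide": [-11,0,0],"dr": [0,0,0],"jaw": 45},
  ],
)

```text
clock: 54.85
position: [563.1, -179.3, 8.7]
ee_rot: [-0.015, 1.0, 0.001, -0.01]
contact_force: [-16.6, -1.6, 9.4]
gripper_width: 44.7
grasp_force: 8.0
```

>>> step_arm(
  motion=[
    {"slide": [30,0,0],"dr": [0,0,0],"jaw": 45},
    {"slide": [70,0,-40],"dr": [0,0,0],"jaw": 45},
    {"slide": [100,20,-90],"dr": [0,0,0],"jaw": 45},
    {"slide": [120,50,-140],"dr": [0,0,0],"jaw": 20},
    {"slide": [130,80,-190],"dr": [0,0,0],"jaw": 0},
    {"slide": [130,110,-240],"dr": [0,0,0],"jaw": 0},
    {"slide": [130,140,-290],"dr": [0,0,0],"jaw": 0},
    {"slide": [130,150,-330],"dr": [0,0,0],"jaw": 0},
  ],
)

```text
clock: 55.85
position: [437.9, -31.7, 342.7]
ee_rot: [-0.018, 1.0, 0.001, 0.002]
contact_force: [1.6, -0.3, -0.1]
gripper_width: -0.1
grasp_force: 0.0
```

>>> step_arm(
  motion=[
    {"slide": [0,0,0],"dr": [0,0,0],"jaw": 0},
    {"slide": [0,0,0],"dr": [0,0,0],"jaw": 0},
    {"slide": [0,0,0],"dr": [0,0,0],"jaw": 0},
    {"slide": [0,0,0],"dr": [0,0,0],"jaw": 0},
    {"slide": [0,0,0],"dr": [0,0,0],"jaw": 0},
    {"slide": [0,0,0],"dr": [0,0,0],"jaw": 0},
    {"slide": [0,0,0],"dr": [0,0,0],"jaw": 0},
    {"slide": [0,0,0],"dr": [0,0,0],"jaw": 0},
  ],
)

```text
clock: 56.85
position: [437.6, -33.2, 340.0]
ee_rot: [-0.017, 1.0, 0.0, 0.0]
contact_force: [-0.4, -0.3, 0.5]
gripper_width: 0.2
grasp_force: 0.0
```

```bash
cat >> bl.py <<'E'
for v in cv2.findContours(m,0,2)[0]:
    if cv2.contourArea(v)<1500: continue
    q=cv2.approxPolyDP(v,5,True)[:,0]
    for p in q: print(p,plane(c,p,30)[:2],end=" ")
    print()
E
python3 bl.py pics/w11.png
```

```text
[437.64  -33.168 339.95 ]
c (459, 327) 4298.5 ((616.707763671875, 162.62213134765625), (120.80107879638672, 83.31218719482422), 1.9838179349899292)
c (201, 319) 3880.0 ((612.7464599609375, -179.81915283203125), (102.4661865234375, 84.6053466796875), 16.677846908569336)
[431 290] [557.745 120.084] [426 349] [645.077 123.667] [465 370] [676.444 181.856] [482 370] [675.658 205.548] [491 297] [565.011 199.876] [480 290] [555.61  183.912] 
[217 281] [ 554.445 -157.945] [163 299] [ 582.229 -229.76 ] [186 359] [ 671.72  -205.499] [242 344] [ 645.692 -127.774]
```

A didn't move. Its back right corner (y -158) sat between the fingers, so the left finger just jammed it against the fence. I'll push with a narrower spread (20 mm) near that corner so it rotates square.

>>> step_arm(
  motion=[
    {"slide": [-20,-50,20],"dr": [0,0,0],"jaw": 20},
    {"slide": [-45,-100,50],"dr": [0,0,0],"jaw": 20},
    {"slide": [-72,-144,80],"dr": [0,0,0],"jaw": 20},
    {"slide": [-72,-144,140],"dr": [0,0,0],"jaw": 20},
    {"slide": [-72,-144,200],"dr": [0,0,0],"jaw": 20},
    {"slide": [-72,-144,260],"dr": [0,0,0],"jaw": 20},
    {"slide": [-72,-144,315],"dr": [0,0,0],"jaw": 20},
    {"slide": [-72,-144,330],"dr": [0,0,0],"jaw": 20},
  ],
)

```text
clock: 57.9
position: [512.2, -174.5, 6.7]
ee_rot: [-0.017, 1.0, 0.0, -0.004]
contact_force: [0.4, -0.5, 1.5]
gripper_width: 20.1
grasp_force: 0.0
```

>>> step_arm(
  motion=[
    {"slide": [-5,0,0],"dr": [0,0,0],"jaw": 20},
    {"slide": [-12,0,0],"dr": [0,0,0],"jaw": 20},
    {"slide": [-19,0,0],"dr": [0,0,0],"jaw": 20},
    {"slide": [-25,0,0],"dr": [0,0,0],"jaw": 20},
    {"slide": [-31,0,0],"dr": [0,0,0],"jaw": 20},
    {"slide": [-37,0,0],"dr": [0,0,0],"jaw": 20},
    {"slide": [-42,0,0],"dr": [0,0,0],"jaw": 20},
    {"slide": [-46,0,0],"dr": [0,0,0],"jaw": 20},
  ],
)

```text
clock: 58.9
position: [557.1, -173.0, 9.3]
ee_rot: [-0.017, 1.0, 0.0, -0.004]
contact_force: [-8.8, 0.1, 7.8]
gripper_width: 20.1
grasp_force: 5.7
```

>>> step_arm(
  motion=[
    {"slide": [-2,0,0],"dr": [0,0,0],"jaw": 20},
    {"slide": [-4,0,0],"dr": [0,0,0],"jaw": 20},
    {"slide": [-6,0,0],"dr": [0,0,0],"jaw": 20},
    {"slide": [-8,0,0],"dr": [0,0,0],"jaw": 20},
    {"slide": [-9,0,0],"dr": [0,0,0],"jaw": 20},
    {"slide": [-10,0,0],"dr": [0,0,0],"jaw": 20},
    {"slide": [-10,0,0],"dr": [0,0,0],"jaw": 20},
    {"slide": [-10,0,0],"dr": [0,0,0],"jaw": 20},
  ],
)

```text
clock: 59.9
position: [557.5, -172.9, 8.9]
ee_rot: [-0.015, 1.0, 0.001, -0.014]
contact_force: [-22.3, 1.9, 18.2]
gripper_width: 20.0
grasp_force: 14.3
```

Re-reading the geometry: the visible rear edge is the blank's bottom edge, so the corner is really near y=-166, still between the fingers. I'll back off, close the fingers and push at that corner.

>>> step_arm(
  motion=[
    {"slide": [20,0,0],"dr": [0,0,0],"jaw": 20},
    {"slide": [40,0,0],"dr": [0,0,0],"jaw": 20},
    {"slide": [45,0,0],"dr": [0,0,0],"jaw": 0},
    {"slide": [45,0,0],"dr": [0,0,0],"jaw": 0},
    {"slide": [45,0,0],"dr": [0,0,0],"jaw": 0},
    {"slide": [36,0,0],"dr": [0,0,0],"jaw": 0},
    {"slide": [28,0,0],"dr": [0,0,0],"jaw": 0},
    {"slide": [20,0,0],"dr": [0,0,0],"jaw": 0},
  ],
)

```text
clock: 60.9
position: [551.5, -173.4, 9.8]
ee_rot: [-0.017, 1.0, -0.0, 0.0]
contact_force: [1.1, -0.5, -0.1]
gripper_width: 0.4
grasp_force: 0.0
```

>>> step_arm(
  motion=[
    {"slide": [-3,0,0],"dr": [0,0,0],"jaw": 0},
    {"slide": [-6,0,0],"dr": [0,0,0],"jaw": 0},
    {"slide": [-9,0,0],"dr": [0,0,0],"jaw": 0},
    {"slide": [-12,0,0],"dr": [0,0,0],"jaw": 0},
    {"slide": [-15,0,0],"dr": [0,0,0],"jaw": 0},
    {"slide": [-18,0,0],"dr": [0,0,0],"jaw": 0},
    {"slide": [-20,0,0],"dr": [0,0,0],"jaw": 0},
    {"slide": [-22,0,0],"dr": [0,0,0],"jaw": 0},
  ],
)

```text
clock: 61.9
position: [553.6, -172.6, 7.4]
ee_rot: [-0.015, 1.0, 0.002, -0.02]
contact_force: [-26.8, 3.4, 12.7]
gripper_width: 0.5
grasp_force: 14.1
```

Run:
```python
from h import *
w=cv2.imread("pics/w11.png")[250:420,110:330];P=[cv2.resize(w,(400,300),interpolation=2)]
for n in("scene","side"):
    c=cam(n);u=proj(c,(630,-186,15)).astype(int);print(n,u);im=optics.get_image(n);cr=im[max(0,u[1]-60):u[1]+60,u[0]-80:u[0]+80];P.append(cv2.resize(cr,(400,300),interpolation=2))
P.append(cv2.resize(optics.get_image("wrist"),(400,300)))
cv2.imwrite("pics/comp.png",np.vstack([np.hstack(P[:2]),np.hstack(P[2:])]))
```

```text
scene [242 278]
side [288 221]
```

View pics/comp.png

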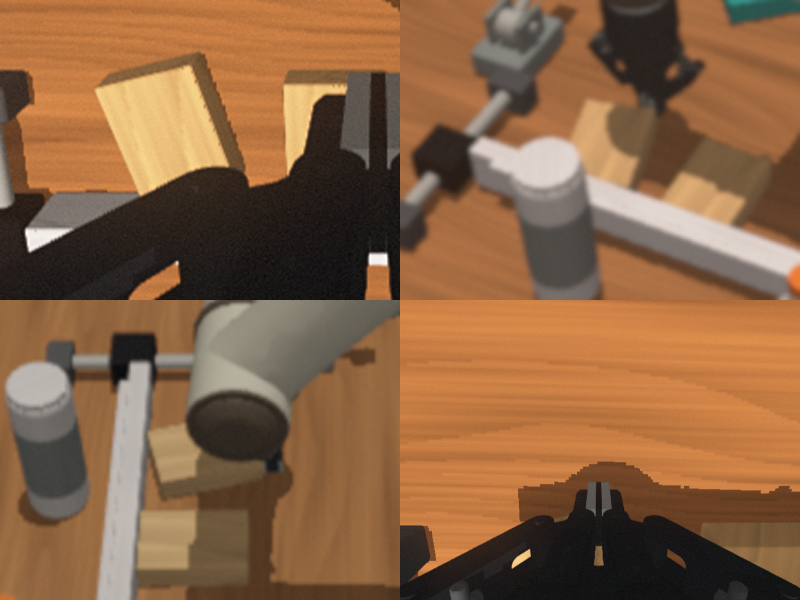

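The composite shows A flat, with its front-left corner on the fence. The pushing corner and the contact corner lie within the friction cone, so it toggles and jams. Instead I'll grip A across its 75 mm width, turn it square, then push. First its top-face corners.

Run:
```python
from h import *
st=dict(arm.read_state());st["position"]=np.array([437.64,-33.168,339.95]);st["ee_rot"]=np.array([-.017,.99986,0,0])
c=cam("wrist",st);im=cv2.imread("pics/w11.png");h=cv2.cvtColor(im,cv2.COLOR_BGR2HSV)
# top face only: brighter than side faces
m=cv2.inRange(h,(14,50,185),(28,160,255));m[:, :120]=0;m[:,260:]=0;m[:250]=0
m=cv2.morphologyEx(m,cv2.MORPH_OPEN,np.ones((5,5)))
v=max(cv2.findContours(m,0,2)[0],key=cv2.contourArea)
for p in cv2.approxPolyDP(v,4,True)[:,0]: print(p,plane(c,p,30)[:2])
for p in((163.4,301),(215.6,286.8)): print("eye",plane(c,p,30)[:2])
w=np.array([plane(c,p[0],30)[:2] for p in v],np.float32);print(cv2.contourArea(v),cv2.minAreaRect(w))
```

```text
[215 288] [ 564.324 -160.934]
[163 299] [ 582.227 -229.738]
[186 358] [ 670.121 -205.365]
[233 343] [ 644.541 -139.953]
eye [ 585.084 -229.449]
eye [ 562.61  -160.083]
3162.0 ((617.1784057617188, -183.9376220703125), (93.31388092041016, 74.60102844238281), 16.712045669555664)
```

>>> step_arm(
  motion=[
    {"slide": [20,0,0],"dr": [0,0,0],"jaw": 0},
    {"slide": [50,0,-30],"dr": [0,0,0],"jaw": 0},
    {"slide": [60,0,-90],"dr": [0,0,0],"jaw": 40},
    {"slide": [60,0,-150],"dr": [0,0,0],"jaw": 85},
    {"slide": [60,0,-150],"dr": [0,0,0],"jaw": 85},
    {"slide": [60,0,-150],"dr": [0,0,0],"jaw": 85},
    {"slide": [60,0,-150],"dr": [0,0,0],"jaw": 85},
    {"slide": [60,0,-150],"dr": [0,0,0],"jaw": 85},
  ],
)

```text
clock: 63.05
position: [512.0, -174.6, 158.5]
ee_rot: [-0.017, 1.0, 0.0, -0.001]
contact_force: [0.6, -0.2, 0.3]
gripper_width: 85.2
grasp_force: 0.0
```

Run:
```python
from h import *
st=arm.read_state();c=cam("wrist",st);im=optics.get_image("wrist");h=cv2.cvtColor(im,cv2.COLOR_BGR2HSV);print(st["position"])
for lo in(50,150,185):
    m=cv2.inRange(h,(14,50,lo),(28,160,255));m=cv2.morphologyEx(m,cv2.MORPH_OPEN,np.ones((5,5)))
    for v in cv2.findContours(m,0,2)[0]:
        if cv2.contourArea(v)<1500: continue
        print(lo,cv2.contourArea(v))
        for p in cv2.approxPolyDP(v,4,True)[:,0]: print("  ",p,plane(c,p,30)[:2],plane(c,p,0)[:2])
```

```text
[ 511.981 -174.648  158.533]
50 4330.0
   [448 300] [562.641 -69.247] [576.179 -57.379]
   [407 299] [ 562.86  -101.537] [576.422 -93.249]
   [403 304] [ 567.245 -104.258] [581.293 -96.271]
   [408 310] [572.296 -99.792] [586.904 -91.31 ]
   [402 319] [ 580.323 -103.778] [595.822 -95.739]
   [399 366] [ 623.482 -102.086] [643.766 -93.859]
   [404 369] [626.213 -97.654] [646.8   -88.935]
   [399 370] [ 627.31  -101.723] [648.018 -93.455]
   [398 387] [ 643.903 -100.997] [666.452 -92.649]
   [403 391] [647.734 -96.383] [670.707 -87.523]
   [397 392] [ 648.898 -101.378] [672.001 -93.073]
   [397 407] [664.064 -99.963] [688.848 -91.5  ]
   [405 427] [684.697 -91.009] [711.769 -81.554]
   [429 426] [682.947 -70.112] [709.826 -58.339]
   [448 400] [655.502 -57.023] [679.337 -43.799]
   [426 344] [602.164 -82.046] [620.084 -71.596]
   [429 309] [570.876 -83.264] [585.326 -72.95 ]
50 11439.5
   [329 284] [ 552.244 -163.266] [ 564.629 -161.823]
   [248 303] [ 570.446 -226.301] [ 584.849 -231.849]
   [243 313] [ 579.258 -230.421] [ 594.638 -236.426]
   [276 419] [ 679.941 -203.961] [ 706.487 -
[... 786 characters left out ...]
4.264 -185.517]
185 2701.5
   [411 327] [587.178 -95.863] [603.436 -86.945]
   [404 426] [683.665 -91.99 ] [710.623 -82.643]
   [427 426] [683.005 -71.862] [709.89  -60.283]
   [447 396] [651.501 -58.405] [674.892 -45.334]
   [427 356] [613.265 -79.942] [632.417 -69.259]
   [427 327] [586.751 -83.014] [602.963 -72.671]
185 9314.5
   [242 317] [ 582.797 -231.293] [ 598.57  -237.394]
   [277 418] [ 678.864 -203.096] [ 705.29 -206.07]
   [303 421] [ 681.273 -180.456] [ 707.966 -180.919]
   [359 408] [ 666.164 -132.578] [ 691.181 -127.733]
   [336 326] [ 588.284 -156.116] [ 604.665 -153.88 ]
   [325 324] [ 586.794 -165.007] [ 603.01  -163.757]
   [303 305] [ 570.729 -183.   ] [ 585.163 -183.746]
```

A is at COM (625,-182), skewed 15.5°. The fitted width of 73 mm agrees with the 75 mm nominal. I'll straddle and grip it at (606,-187), yawed to match.

>>> step_arm(
  motion=[
    {"slide": [-50,-8,0],"dr": [0,0,-1],"jaw": 85},
    {"slide": [-93.5,-15.5,20],"dr": [0,0,-1.7],"jaw": 85},
    {"slide": [-93.5,-15.5,70],"dr": [0,0,-1.7],"jaw": 85},
    {"slide": [-93.5,-15.5,110],"dr": [0,0,-1.7],"jaw": 85},
    {"slide": [-93.5,-15.5,125],"dr": [0,0,-1.7],"jaw": 85},
    {"slide": [-93.5,-15.5,130],"dr": [0,0,-1.7],"jaw": 85},
    {"slide": [-93.5,-15.5,134],"dr": [0,0,-1.7],"jaw": 85},
    {"slide": [-93.5,-15.5,134],"dr": [0,0,-1.7],"jaw": 85},
  ],
)

```text
clock: 64.1
position: [607.2, -187.1, 27.2]
ee_rot: [-0.135, 0.991, -0.0, 0.001]
contact_force: [1.2, 0.1, 0.7]
gripper_width: 85.0
grasp_force: 0.0
```

>>> step_arm(
  motion=[
    {"slide": [0,0,3],"dr": [0,0,0],"jaw": 85},
    {"slide": [0,0,6],"dr": [0,0,0],"jaw": 85},
    {"slide": [0,0,9],"dr": [0,0,0],"jaw": 85},
    {"slide": [0,0,12],"dr": [0,0,0],"jaw": 85},
    {"slide": [0,0,12],"dr": [0,0,0],"jaw": 85},
    {"slide": [0,0,12],"dr": [0,0,0],"jaw": 85},
    {"slide": [0,0,12],"dr": [0,0,0],"jaw": 85},
    {"slide": [0,0,12],"dr": [0,0,0],"jaw": 85},
  ],
)

```text
clock: 65.1
position: [606.5, -187.0, 14.0]
ee_rot: [-0.135, 0.991, -0.0, 0.0]
contact_force: [-0.4, 0.1, 1.0]
gripper_width: 85.5
grasp_force: 0.0
```

Clear of contact. I'll go down 9 more and close.

>>> step_arm(
  motion=[
    {"slide": [0,0,4],"dr": [0,0,0],"jaw": 85},
    {"slide": [0,0,8],"dr": [0,0,0],"jaw": 85},
    {"slide": [0,0,9],"dr": [0,0,0],"jaw": 85},
    {"slide": [0,0,9],"dr": [0,0,0],"jaw": 65},
    {"slide": [0,0,9],"dr": [0,0,0],"jaw": 65},
    {"slide": [0,0,9],"dr": [0,0,0],"jaw": 65},
    {"slide": [0,0,9],"dr": [0,0,0],"jaw": 65},
    {"slide": [0,0,9],"dr": [0,0,0],"jaw": 65},
  ],
)

```text
clock: 66.1
position: [606.6, -187.0, 5.1]
ee_rot: [-0.135, 0.991, -0.0, 0.0]
contact_force: [-0.9, 0.5, 2.5]
gripper_width: 72.9
grasp_force: 72.9
```

>>> step_arm(
  motion=[
    {"slide": [8,0,0],"dr": [0,0,0],"jaw": 65},
    {"slide": [15,0,0],"dr": [0,0,0.3],"jaw": 65},
    {"slide": [15,0,0],"dr": [0,0,0.7],"jaw": 65},
    {"slide": [15,0,0],"dr": [0,0,1.1],"jaw": 65},
    {"slide": [15,0,0],"dr": [0,0,1.5],"jaw": 65},
    {"slide": [15,0,0],"dr": [0,0,1.7],"jaw": 65},
    {"slide": [15,0,0],"dr": [0,0,1.7],"jaw": 65},
    {"slide": [15,0,0],"dr": [0,0,1.7],"jaw": 65},
  ],
)

```text
clock: 67.1
position: [591.7, -191.2, 5.1]
ee_rot: [-0.017, 1.0, 0.0, -0.0]
contact_force: [-0.8, -0.3, 5.5]
gripper_width: 73.5
grasp_force: 73.2
```

>>> step_arm(
  motion=[
    {"slide": [-5,0,0],"dr": [0,0,0],"jaw": 65},
    {"slide": [-10,0,0],"dr": [0,0,0],"jaw": 65},
    {"slide": [-15,0,0],"dr": [0,0,0],"jaw": 65},
    {"slide": [-19,0,0],"dr": [0,0,0],"jaw": 65},
    {"slide": [-22,0,0],"dr": [0,0,0],"jaw": 65},
    {"slide": [-25,0,0],"dr": [0,0,0],"jaw": 65},
    {"slide": [-27,0,0],"dr": [0,0,0],"jaw": 65},
    {"slide": [-29,0,0],"dr": [0,0,0],"jaw": 65},
  ],
)

```text
clock: 68.1
position: [613.4, -190.5, 5.1]
ee_rot: [-0.017, 1.0, 0.001, -0.009]
contact_force: [-19.0, 1.2, 19.5]
gripper_width: 73.5
grasp_force: 75.0
```

>>> step_arm(
  motion=[
    {"slide": [4,0,0],"dr": [0,0,0],"jaw": 85},
    {"slide": [6,0,0],"dr": [0,0,0],"jaw": 85},
    {"slide": [6,0,0],"dr": [0,0,0],"jaw": 85},
    {"slide": [6,0,-30],"dr": [0,0,0],"jaw": 85},
    {"slide": [6,0,-60],"dr": [0,0,0],"jaw": 85},
    {"slide": [60,0,-60],"dr": [0,0,0],"jaw": 45},
    {"slide": [96,0,-60],"dr": [0,0,0],"jaw": 45},
    {"slide": [96,0,-60],"dr": [0,0,0],"jaw": 45},
  ],
)

```text
clock: 69.1
position: [522.8, -193.3, 65.0]
ee_rot: [-0.017, 1.0, 0.0, -0.001]
contact_force: [0.4, 0.5, 0.7]
gripper_width: 45.1
grasp_force: 0.0
```

>>> step_arm(
  motion=[
    {"slide": [0,0,40],"dr": [0,0,0],"jaw": 45},
    {"slide": [0,0,56],"dr": [0,0,0],"jaw": 45},
    {"slide": [-10,0,56],"dr": [0,0,0],"jaw": 45},
    {"slide": [-20,0,56],"dr": [0,0,0],"jaw": 45},
    {"slide": [-28,0,56],"dr": [0,0,0],"jaw": 45},
    {"slide": [-35,0,56],"dr": [0,0,0],"jaw": 45},
    {"slide": [-41,0,56],"dr": [0,0,0],"jaw": 45},
    {"slide": [-46,0,56],"dr": [0,0,0],"jaw": 45},
  ],
)

```text
clock: 70.1
position: [567.9, -191.8, 8.6]
ee_rot: [-0.016, 1.0, 0.0, -0.004]
contact_force: [-10.0, -1.0, 7.5]
gripper_width: 44.9
grasp_force: 5.1
```

>>> step_arm(
  motion=[
    {"slide": [-2,0,0],"dr": [0,0,0],"jaw": 45},
    {"slide": [-3,0,0],"dr": [0,0,0],"jaw": 45},
    {"slide": [-4,0,0],"dr": [0,0,0],"jaw": 45},
    {"slide": [-5,0,0],"dr": [0,0,0],"jaw": 45},
    {"slide": [-5,0,0],"dr": [0,0,0],"jaw": 45},
    {"slide": [-5,0,0],"dr": [0,0,0],"jaw": 45},
    {"slide": [-5,0,0],"dr": [0,0,0],"jaw": 45},
    {"slide": [-5,0,0],"dr": [0,0,0],"jaw": 45},
  ],
)

```text
clock: 71.1
position: [567.8, -191.8, 8.1]
ee_rot: [-0.016, 1.0, 0.001, -0.009]
contact_force: [-14.4, -0.4, 9.8]
gripper_width: 45.0
grasp_force: 6.9
```

A is at 567.8, in line with B and C (predicted 567.9). I'll retreat and verify.

>>> step_arm(
  motion=[
    {"slide": [30,0,0],"dr": [0,0,0],"jaw": 45},
    {"slide": [70,0,-40],"dr": [0,0,0],"jaw": 45},
    {"slide": [100,20,-90],"dr": [0,0,0],"jaw": 45},
    {"slide": [130,60,-140],"dr": [0,0,0],"jaw": 20},
    {"slide": [160,100,-180],"dr": [0,0,0],"jaw": 0},
    {"slide": [180,150,-210],"dr": [0,0,0],"jaw": 0},
    {"slide": [180,205,-230],"dr": [0,0,0],"jaw": 0},
    {"slide": [180,240,-250],"dr": [0,0,0],"jaw": 0},
  ],
)

```text
clock: 72.1
position: [387.3, 44.0, 260.6]
ee_rot: [-0.018, 1.0, 0.001, 0.001]
contact_force: [1.2, -0.3, 0.4]
gripper_width: 0.2
grasp_force: 0.0
```

>>> step_arm(
  motion=[
    {"slide": [0,0,0],"dr": [0,0,0],"jaw": 0},
    {"slide": [0,0,0],"dr": [0,0,0],"jaw": 0},
    {"slide": [0,0,0],"dr": [0,0,0],"jaw": 0},
    {"slide": [0,0,0],"dr": [0,0,0],"jaw": 0},
    {"slide": [0,0,0],"dr": [0,0,0],"jaw": 0},
    {"slide": [0,0,0],"dr": [0,0,0],"jaw": 0},
    {"slide": [0,0,0],"dr": [0,0,0],"jaw": 0},
    {"slide": [0,0,0],"dr": [0,0,0],"jaw": 0},
  ],
)

```text
clock: 73.1
position: [388.0, 42.2, 258.9]
ee_rot: [-0.017, 1.0, 0.0, 0.0]
contact_force: [-0.1, -0.7, -0.3]
gripper_width: 0.0
grasp_force: 0.0
```

```bash
python3 bl.py pics/w12.png
python3 - <<'E'
from h import *
# displacement checks of bystanders/lever/knob between saved and present scene image
a=cv2.imread("pics/scene3f.png");b=optics.get_image("scene")
for n,(x0,y0,x1,y1) in dict(can=(200,265,245,350),glue=(305,320,345,385),lever=(185,180,235,255),wheel=(440,255,510,350)).items():
    r=cv2.matchTemplate(b[y0-10:y1+10,x0-10:x1+10],a[y0:y1,x0:x1],cv2.TM_CCOEFF_NORMED);_,s,_,l=cv2.minMaxLoc(r);print(n,round(s,3),l)
E
```

```text
[387.963  42.186 258.911]
c (111, 376) 3140.5 ((601.4163208007812, -181.83424377441406), (81.10778045654297, 87.64309692382812), 1.905568242073059)
[ 76 365] [ 579.143 -225.016] [ 85 412] [ 643.389 -223.845] [153 377] [ 592.196 -138.954] [148 353] [ 560.791 -141.751] [ 94 352] [ 561.521 -202.306] 
can 0.961 (10, 10)
glue 1.0 (10, 10)
lever 0.944 (10, 10)
wheel 0.977 (10, 10)
```

>>> step_arm(
  motion=[
    {"slide": [-30,5,-50],"dr": [0,0,0],"jaw": 0},
    {"slide": [-80,5,-90],"dr": [0,0,0],"jaw": 0},
    {"slide": [-100,5,-110],"dr": [0,0,0],"jaw": 0},
    {"slide": [-100,5,-110],"dr": [0,0,0],"jaw": 0},
    {"slide": [-100,5,-110],"dr": [0,0,0],"jaw": 0},
    {"slide": [-100,5,-110],"dr": [0,0,0],"jaw": 0},
    {"slide": [-100,5,-110],"dr": [0,0,0],"jaw": 0},
    {"slide": [-100,5,-110],"dr": [0,0,0],"jaw": 0},
  ],
)

```text
clock: 74.2
position: [487.3, 50.6, 368.9]
ee_rot: [-0.017, 1.0, 0.0, -0.0]
contact_force: [0.1, 0.8, -0.4]
gripper_width: 0.0
grasp_force: 0.0
```

```bash
python3 bl.py pics/w13.png
```

```text
[487.343  50.556 368.91 ]
c (396, 287) 4244.5 ((618.6587524414062, 165.24798583984375), (116.58191680908203, 77.89612579345703), 1.9361212253570557)
c (237, 286) 4233.5 ((626.0767822265625, -55.0966682434082), (116.5206069946289, 78.40827178955078), 1.9361827373504639)
c (144, 286) 4539.0 ((628.8634643554688, -182.21142578125), (116.29730224609375, 85.6792984008789), 1.9225798845291138)
[371 248] [561.658 126.105] [369 325] [676.504 131.798] [421 326] [675.6   206.143] [426 253] [566.185 200.607] 
[212 248] [568.855 -86.793] [206 253] [576.18  -95.173] [212 325] [684.016 -91.992] [264 325] [681.529 -17.893] [263 251] [570.767 -18.554] 
[110 252] [ 579.119 -223.956] [120 324] [ 686.821 -222.853] [174 323] [ 682.652 -145.892] [177 298] [ 643.621 -138.852] [166 254] [ 579.414 -149.025] [171 249] [ 572.117 -141.767]
```

All three blanks are square at 1.9°, which matches the fence yaw, and their fronts lie along the fence face line. Nothing else moved, so I'm handing in.

```bash
python3 -c "
from bench import arm
print(arm.job_done())"
```

```text
the job is handed in; nothing more can be done
None
```

The job is handed in, with no verdict returned: the cam lever was opened and closed again, the wheel was run to its stop and backed off a quarter turn, all three pine blanks measured square and flush on the fence, and the spray can and glue bottle had not moved.

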